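Scoop beads from the stock tray onto the counting scale

TASK

Draw the scoop out of its dock, lay it flat on the bench, let go and take it again by the handle. With the scoop, lift beads out of the tray and tip at least four of the six into the scale's pan, leaving no bead anywhere but the pan or the tray, then lay the scoop flat on the bench and let go. Never touch the beads with the gripper, and leave the other things on the bench where they are.

Things in the scene. Friction and masses are not known exactly. Their poses are not given: they have to be found in the camera images.
- scoop: Open-fronted steel scoop, black handle, 180 g. Origin under the pan's centre; x to the open nose, z up. Pan: x -40..40, flaring from 47 to 56 wide outside, floor 2.2, side walls 3 thick, 28 high to x 10, 13 to x 26, then none; back wall 36 high. Handle: level bar 18 x 18, x -40 to -158, centre line 45 above the underside. Starts flat on the bench, handle in the dock: only the pan can be grasped.
- scoop_nose (a point): middle of the scoop's front edge, at its underside
- scoop_grip (a point): middle of the handle's cross-section, 32 mm behind the pan's back wall: where to hold it for scooping
- dock: Fixed wooden block with a steel roof, 131 long, 64 wide, 64 high, with a blind tunnel (26 wide, 30 to 58 mm up, 125 deep) that holds the scoop's handle. Origin at bench height under the tunnel's mouth; x points out of the mouth, the way the scoop is drawn out.
- tray: Fixed grey chute-shaped tray. Origin at bench height; x along it to its far end. Inside 64 wide, floor 8 above the bench from x -105 to 85, then the end slopes up at 45 degrees to x 129, 52 high. Side walls 6 thick, tops 42 above the bench; at x -105 only a lip 6 thick, top 20 above the bench; far wall 50 high. Beads start between x 0 and 85.
- tray_floor (a point): point on the tray's floor surface, above the tray's origin
- tray_foot (a point): where the tray's floor meets its sloping far end, on the centre line
- scale: Fixed bench scale, grey housing 150 x 140 x 35 mm, carrying a fixed square open steel pan, 120 x 120 mm outside, walls 4 thick, from 45 mm up to its rim 90 mm above the bench. Origin at bench height under the centre; x, y along the pan's sides.
- pan_floor (a point): centre of the pan's inner floor, 49 mm above the bench
- pan_rim (a point): centre of the pan's mouth, 90 mm above the bench
- bead0: loose white round bead, 20 mm across, about 10 g; origin at its centre
- bead1: loose white round bead, 20 mm across, about 10 g; origin at its centre
- bead2: loose white round bead, 20 mm across, about 10 g; origin at its centre
- bead3: loose white round bead, 20 mm across, about 10 g; origin at its centre
- bead4: loose white round bead, 20 mm across, about 10 g; origin at its centre
- bead5: loose white round bead, 20 mm across, about 10 g; origin at its centre
- pen: Bystander: black marker pen, 132 mm long, 12 mm thick, lying on the bench; origin under its middle, x along it
- tape: Bystander: roll of clear tape lying flat, 84 mm across, 22 mm high; origin under its centre
- jar: Bystander: lidded jar, 52 mm across, 60 mm tall; origin under its centre
- can: Bystander: plain aluminium can, 60 mm across, 90 mm tall; origin under its centre
Things that resemble listed ones, but are neither listed nor needed, are in the scene too. What is shaped like the scale but pink is not meant.

How it is judged:
By the outcome, as a careful person would: the job done as asked, in the order asked, and still so for the second after the job is handed in, with the robot touching nothing.
It also fails if it takes over 67 s, if anything falls off the work surface, if the arm or the gripper's body presses on something with over 40 N, if the wrist force passes 120 N, or if a joint passes its speed limit or range.

ROBOT

A 7-joint arm with a two-finger parallel gripper is mounted at the origin on the work surface. World frame = base frame: x ahead of the robot, y to its left, z up, the work surface at z = 0. Lengths are in m, angles in rad, forces in N, time in s.
With the tool pointing down it reaches from about 0.425 to 0.925 m from the base axis. Payload 6.8 kg.
Tool frame: the origin (TCP) lies midway between the tips of the shut fingers; the grasp point (between the pads) lies 19 mm behind it; z points along the fingers, x is the direction in which the jaws open and shut, and the axes are right-handed (so a half turn about z gives the same grasp; the last joint's range is limited). The gripper opens to 85 mm and grips with 20 to 120 N. Pads are 22 mm wide; open, the fingers measure 114 mm over their backs; the gripper's body (76 mm by 85 mm) begins 54 mm behind the grasp point. The pads swing forward as they close: fully open they stand 13 mm farther back than shut.
Start: joints at [-1.283, 0.477, 0.022, 1.555, -0.011, 1.109, -0.083], TCP at [0.26, 0.623, 0.231] pointing down, gripper open.
Joint ranges: [-2.96, 2.96], [-0.34, 2.1], [-1.41, 1.46], [0.24, 2.44], [-1.37, 4.51], [0.17, 1.92], [-2.96, 2.96]. Speed limits (rad/s): [2.39, 2.39, 3.14, 3.14, 3.14, 3.14, 3.14].

INTERFACE

Orientations are given as a unit quaternion [w, x, y, z].
In Python, from station import bot, imaging, nets gives the robot as it stands. The module is installed in compiled form; this text tells all that it offers.
- The arm moves only by the tool apply_moves, never from a script. Its argument "moves" is text: rows parted by semicolons, each of 7 numbers parted by spaces: the gripper command: -1 is fully open, 1 is shut, values between are in proportion, then the shift along the tool's x, y, z normalised to -1 to 1, where 1 is 120 mm, then the turn, a rotation vector about the tool's x, y, z normalised to -1 to 1, where 1 is 4 degrees. In form: hand dx dy dz rx ry rz; .... A call has 1 to 12 rows; each row shifts and turns the commanded pose from where the row before left it, along the tool's axes as they then stand; what a row does not reach is not made up. A row lasts 1/12 s, in which the tool goes at most 41.7 mm and 7.16 degrees, less where a joint would pass 70% of its speed; a pose out of reach is approached as far as the arm can. A call with a number of a shift or a turn outside -1 to 1 is refused whole. A call with a gripper value outside its range is refused whole. The fingers move at their own pace and stop on an object; "force" is the grip in N (left out, the last holds). Time passes only in rows, so rows that do not move let the fingers close. It gives the time, the measured TCP pose, the force and the opening at its end, in the units of the state.
- bot.get_obs(): the state, without advancing time (a new reading comes with each control period).
- imaging.read_camera(name): name is "side" or "top"; returns a dict with "image" (420x560x3 uint8, red, green, blue), "fx", "fy", "cx", "cy" (pixels), "view" (4x4, takes a point from world to camera coordinates). Camera axes: x right, y down, z forward; pixel columns grow to the right and rows downward; lengths in m; the calibration is good to about 2 mm. A picture is of the moment at which its call begins. There is no depth.
- bot.hand_in(): hands the job in, once; it reports no verdict.
Trained networks look in a picture, given as the dict that the camera call returned (one of the last four; its "shot" number tells which), for a name from the list of things; names that differ only in an ending like _2 or _b are one class to them, and where a whole thing is asked for, a point or a joint stands for the part that bears it (a point fixed in the world has none). Each returns a list of dicts, best first, with "score" (0 to 1); they miss things now and then, are a little off and sometimes report something else, mostly with a low value. They report only what shows in the picture. A call takes as long as a camera call. They do not tell look-alikes from the thing itself.
- nets.spot_in(picture, name): "rect" ([left, top, right, bottom] in pixels, round what is visible of it).
- nets.outline_of(picture, name): "region" (420x560 bool, what is visible of it) and "rect" ([left, top, right, bottom] in pixels, round what is visible of it).
- nets.spot_point(picture, name): "location" ([column, row] in pixels: a listed point, or the origin of a listed thing).
The state is a dict: "t": time; "q": joint angles; "joint_vel": joint speeds; "joint_torque": joint torques, N m; "eef_pos": TCP position; "tool_rot": TCP orientation; "contact_force": force on the tool from outside, world axes, zero at the start; "torque": the same for the moment, N m; "gripper_width": opening from 0.0 (shut) to 1.0 (fully open).
Only numpy, scipy, OpenCV 4.12 (cv2) and the standard library are available. Lean on these libraries where they do the work, as an engineer would, in place of code of your own. Each camera call takes 0.05 s, during which the arm holds its last target.

## Working session

There is one attempt and no reset: what is moved stays moved. The work goes in short steps, Python scripts to look and compute and a tool call to move; the robot and the scene stay as the last step left them, time stands still between calls to the robot, and variables do not carry over. Pictures are saved under pics/ and viewed, and the job is handed in when it is done.

Besides the shell and the picture viewer there is one more tool, called after "Emit:" as name(argument=value, ...) on one line, values as JSON. apply_moves: Moves the arm, as the interface text tells. Scaled input: -1 to 1 covers 120 mm each way for a shift and 4 degrees each way for a turn. Its arguments: {"type":"object","properties":{"moves":{"type":"string"},"force":{"type":"number"}},"required":["moves"]}

```bash
ls; mkdir -p pics
python3 - <<'E'
from station import bot, imaging, nets
import cv2
print(bot.get_obs())
for n in ("top","side"):
    p=imaging.read_camera(n); cv2.imwrite(f"pics/{n}0.png",p["image"][:,:,::-1])
    print(n,p["fx"],p["fy"],p["cx"],p["cy"],p["view"].tolist())
    for k in ("scoop","scoop_nose","dock","tray","tray_floor","tray_foot","scale","pan_rim","pan_floor"):
        print(k,[(round(d["score"],2),[round(float(v)) for v in d["location"]]) for d in nets.spot_point(p,k)[:3]])
    print([(round(d["score"],2),[round(float(v)) for v in d["location"]]) for d in nets.spot_point(p,"bead0")])
E
```

```text
pics
{'t': 0.0, 'q': array([-1.28306888,  0.47778284,  0.02234077,  1.55643543, -0.01149474,
        1.10931732, -0.0830905 ]), 'joint_vel': array([-3.04996044e-04, -5.48019980e-05, -1.09891480e-04,  2.01865252e-03,
        1.74201446e-03,  1.01563296e-03, -9.77699836e-04]), 'joint_torque': array([ 4.23439287e-04, -5.96453476e+01,  1.60813205e+00, -2.81180549e+01,
        1.25112713e-02,  9.45131615e-03,  4.52713903e-05]), 'eef_pos': array([0.26004934, 0.62225775, 0.23034409]), 'tool_rot': array([ 5.59515418e-04,  8.32328206e-01,  5.54282360e-01, -7.14312282e-04]), 'contact_force': array([0.11004284, 0.03497855, 0.09972062]), 'torque': array([ 0.00396396,  0.0136145 , -0.00420272]), 'gripper_width': 1.001294144006264}
top 419.34581951176415 419.34581951176415 281.7053473027205 207.24148896510005 [[-0.023206693958049657, -0.9997289690273331, 0.0018541421420321645, 0.04317645371815638], [-0.9850808098828937, 0.022550248154340768, -0.1706085704431044, 0.526302930456931], [0.17052051887089562, -0.005785740723804564, -0.9853371391804315, 0.9530332253969137], [0.0, 0.0, 0.0, 1.0]]
scoop [(
[... 668 characters left out ...]
873, -0.011740720610237503, -0.49110784251697187], [-0.09546359114019823, -0.6604941851849877, -0.7447376276941, 0.15228337453961938], [0.08910420406846965, 0.739481182614682, -0.6672540905652931, 1.3683590211885142], [0.0, 0.0, 0.0, 1.0]]
scoop [(0.93, [252, 201])]
scoop_nose [(0.62, [264, 196]), (0.53, [328, 212])]
dock [(0.69, [236, 203]), (0.31, [340, 244]), (0.22, [263, 194])]
tray [(0.89, [312, 243])]
tray_floor [(0.98, [306, 241])]
tray_foot [(0.77, [341, 243])]
scale [(0.71, [306, 346]), (0.68, [200, 347])]
pan_rim [(0.72, [198, 318]), (0.61, [307, 321])]
pan_floor [(0.8, [197, 330]), (0.74, [308, 331]), (0.21, [309, 243])]
[(0.56, [338, 237]), (0.52, [315, 237]), (0.39, [324, 234])]
```

View pics/top0.png

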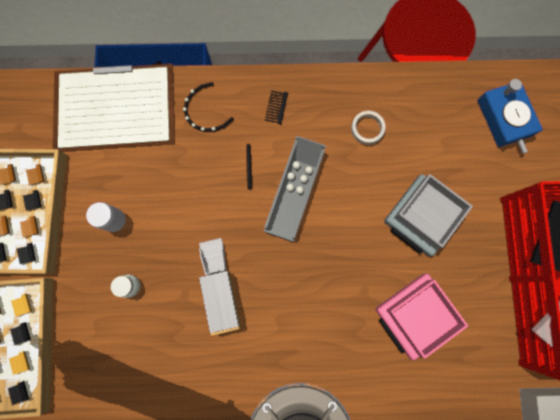

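View pics/side0.png

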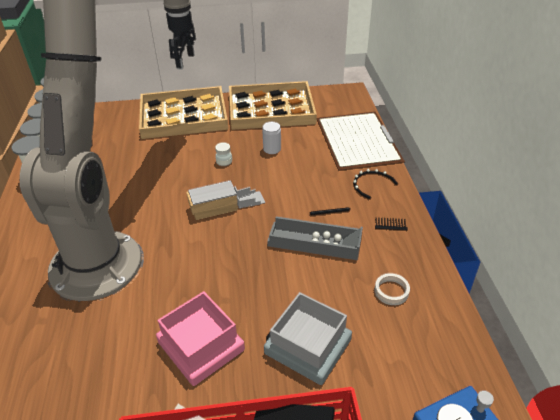

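```bash
cat > h.py <<'E'
import numpy as np, cv2
from station import bot, imaging, nets
def proj(p,P):
    P=np.atleast_2d(P); c=P@p["view"][:3,:3].T+p["view"][:3,3]
    return np.c_[p["fx"]*c[:,0]/c[:,2]+p["cx"],p["fy"]*c[:,1]/c[:,2]+p["cy"]]
def back(p,uv,z):
    R=p["view"][:3,:3];t=p["view"][:3,3]
    d=R.T@np.array([(uv[0]-p["cx"])/p["fx"],(uv[1]-p["cy"])/p["fy"],1]); o=-R.T@t
    return o+d*(z-o[2])/d[2]
def crop(p,name,x0,y0,w,h,s,draw=None):
    im=cv2.resize(p["image"][y0:y0+h,x0:x0+w,::-1],None,fx=s,fy=s,interpolation=cv2.INTER_CUBIC)
    for poly,col in (draw or []):
        q=((poly-[x0,y0]+0.5)*s).astype(int); cv2.polylines(im,[q.reshape(-1,1,2)],False,col,1)
    cv2.imwrite("pics/"+name+".png",im)
E
python3 - <<'E'
from h import *
t=imaging.read_camera("top"); 
crop(t,"c1",180,120,160,120,5); crop(t,"c2",180,230,80,110,5); crop(t,"c3",370,160,120,110,5)
for n,uv,z in [("tray",(298,196),0),("floor",(290,196),.008),("foot",(303,162),.008),("nose",(211,239),0),("dock",(219,272),0),("scale",(421,216),0),("rim",(439,212),.09),("pfl",(430,214),.049)]:
    print(n,back(t,uv,z).round(3))
for n,k in [("bead0","b")]:
    for d in nets.spot_point(t,n): print(back(t,d["location"],.018).round(3), round(d["score"],2))
s=imaging.read_camera("side")
for n,uv,z in [("scoop",(252,201),0),("floor",(306,241),.008),("foot",(341,243),.008),("rim",(307,321),.09),("pfl",(308,331),.049),("scale",(306,346),0),("dock",(236,203),0),("nose",(264,196),0)]:
    print(n,back(s,uv,z).round(3))
E
```

```text
tray [ 0.563 -0.011  0.   ]
floor [0.561 0.01  0.008]
foot [ 0.648 -0.025  0.008]
nose [0.46  0.206 0.   ]
dock [0.379 0.186 0.   ]
scale [ 0.505 -0.314  0.   ]
rim [ 0.5   -0.325  0.09 ]
pfl [ 0.502 -0.319  0.049]
[ 0.611 -0.027  0.018] 0.52
[0.59  0.01  0.018] 0.5
[ 0.625 -0.036  0.018] 0.43
[0.611 0.008 0.018] 0.41
[ 0.633 -0.006  0.018] 0.38
[ 0.574 -0.016  0.018] 0.37
scoop [0.424 0.193 0.   ]
floor [ 0.554 -0.     0.008]
foot [ 0.646 -0.021  0.008]
rim [ 0.504 -0.315  0.09 ]
pfl [ 0.507 -0.313  0.049]
scale [ 0.503 -0.318  0.   ]
dock [0.377 0.191 0.   ]
nose [0.462 0.21  0.   ]
```

View pics/c1.png

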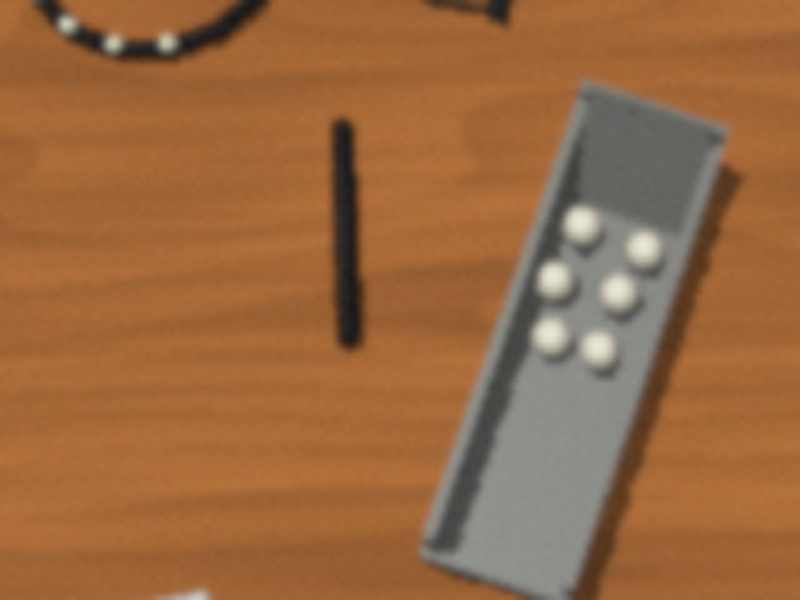

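View pics/c2.png

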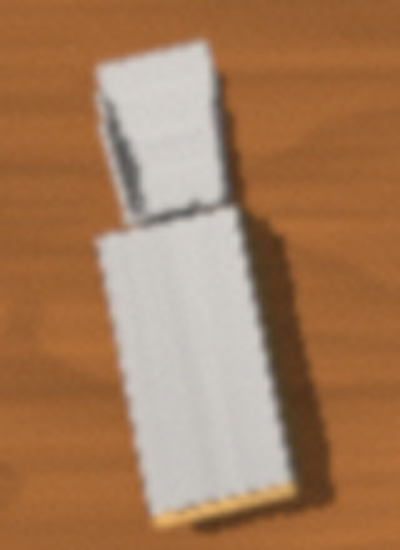

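View pics/c3.png

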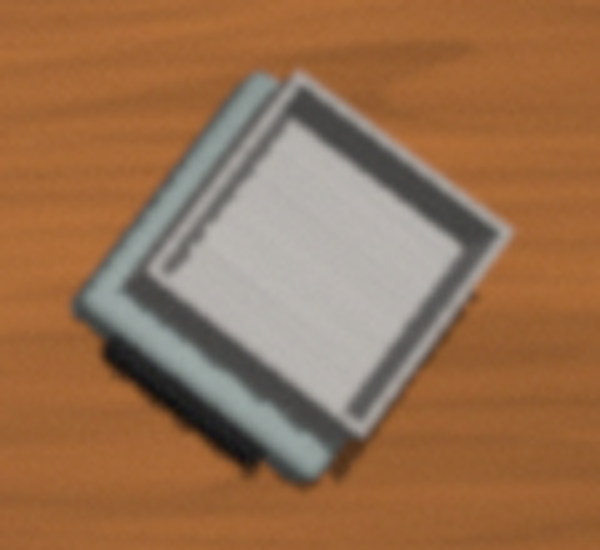

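```bash
cat >> h.py <<'E'
from scipy.optimize import least_squares
def tf(pose,M):
    M=np.array(M,float);c,s=np.cos(pose[2]),np.sin(pose[2])
    return np.c_[pose[0]+c*M[:,0]-s*M[:,1],pose[1]+s*M[:,0]+c*M[:,1],M[:,2]]
def fit(p,M,uv,x0):
    r=least_squares(lambda q:(proj(p,tf(q,M))-uv).ravel(),x0)
    return r.x,np.abs(r.fun).max()
E
python3 - <<'E'
from h import *
t=imaging.read_camera("top")
def px(l,x0,y0): return np.array(l)/5-.5+0.1+[x0,y0]
D=[(0,.032,.064),(0,-.032,.064),(-.131,-.032,.064),(-.131,.032,.064)]
d,e=fit(t,D,px([(97,238),(238,207),(297,490),(155,520)],180,230),[.38,.19,.2]);print("dock",d.round(4),np.degrees(d[2]),e)
N=[(.04,.028,.0022),(.04,-.028,.0022)]
n,e=fit(t,N,px([(97,65),(207,40)],180,230),[.42,.19,.2]);print("scoop",n.round(4),np.degrees(n[2]),e)
T=[(.132,.038,.05),(.132,-.038,.05),(-.111,-.038,.042),(-.111,.038,.042)]
tr,e=fit(t,T,px([(585,82),(727,130),(575,600),(422,552)],180,120),[.56,0,-.2]);print("tray",tr.round(4),np.degrees(tr[2]),e)
S=[(.06,.06,.09),(.06,-.06,.09),(-.06,-.06,.09),(-.06,.06,.09)]
sc,e=fit(t,S,px([(297,72),(515,232),(362,437),(148,272)],370,160),[.5,-.32,-.5]);print("scale",sc.round(4),np.degrees(sc[2]),e)
# overlays in side view
s=imaging.read_camera("side")
L=lambda pose,M:proj(s,tf(pose,M+[M[0]]))
foot=lambda M:[(a,b,0) for a,b,c in M]
col=(0,255,0)
G=[(.04,.028,0),(.04,-.028,0),(-.04,-.0235,0),(-.04,.0235,0)]
crop(s,"o1",180,170,200,150,4,[(L(d,D),col),(L(d,foot(D)),col),(L(n,G),(0,0,255)),(L(tr,T),col),(L(tr,foot(T)),col)])
crop(s,"o2",250,280,110,110,5,[(L(sc,S),col)])
for nm,i in (("t",t),("s",s)):
    for k in ("bead0","pen","can","jar","tape"):
        for q in nets.spot_point(i,k):
            w=back(i,q["location"],.018 if k=="bead0" else 0)
            l=np.array(w[:2]-tr[:2]);c,ss=np.cos(tr[2]),np.sin(tr[2])
            print(nm,k,round(q["score"],2),w[:2].round(3),"tray",(c*l[0]+ss*l[1]).round(3),(-ss*l[0]+c*l[1]).round(3))
E
```

```text
dock [0.3753 0.1906 0.2058] 11.790973853178109 1.2015198701116105
scoop [0.4177 0.2003 0.2017] 11.557590149391814 0.21679776990072241
tray [ 0.5656  0.0009 -0.3456] -19.803846222463353 0.7458623757217993
scale [ 0.5051 -0.3182 -0.6976] -39.97097328528932 0.4323103908141661
t bead0 0.57 [ 0.601 -0.014] tray 0.038 -0.002
t bead0 0.53 [0.579 0.009] tray 0.01 0.012
t bead0 0.5 [ 0.628 -0.034] tray 0.07 -0.011
t bead0 0.49 [ 0.575 -0.016] tray 0.014 -0.013
t bead0 0.38 [ 0.636 -0.013] tray 0.071 0.011
t bead0 0.37 [0.611 0.01 ] tray 0.04 0.024
t pen 0.55 [0.639 0.11 ] tray 0.033 0.128
t can 0.89 [0.516 0.446] tray -0.197 0.402
t jar 0.78 [0.353 0.399] tray -0.334 0.302
t jar 0.65 [ 0.658 -0.026] tray 0.096 0.006
t tape 0.6 [ 0.735 -0.183] tray 0.222 -0.116
s bead0 0.43 [0.605 0.003] tray 0.037 0.016
s bead0 0.4 [ 0.633 -0.004] tray 0.065 0.018
s bead0 0.36 [0.586 0.006] tray 0.017 0.011
s pen 0.7 [0.641 0.108] tray 0.035 0.126
s pen 0.46 [ 0.519 -0.274] tray 0.05 -0.275
s can 0.87 [0.511 0.441] tray -0.201 0.396
s jar 0.78 [0.342 0.401] tray -0.346 0.301
s jar 0.55 [0.643 0.021] tray 0.066 0.045
s tape 0.58 [ 0.736 -0.197] tray 0.227 -0.128
```

View pics/o1.png

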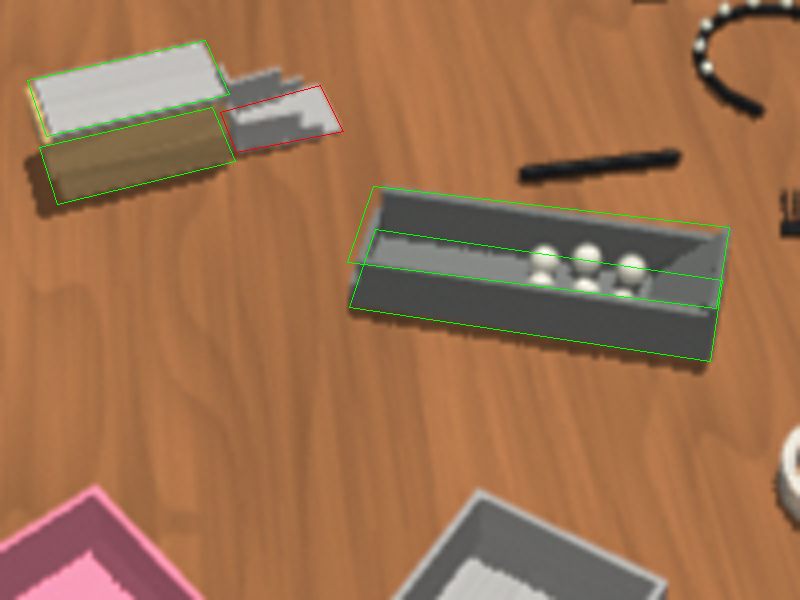

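View pics/o2.png

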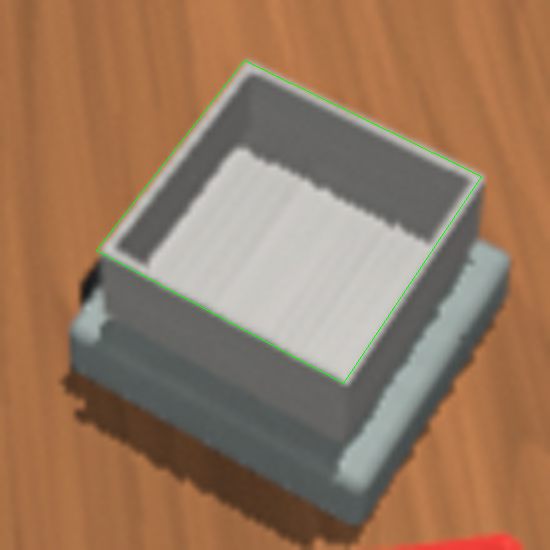

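```bash
cat >> h.py <<'E'
from scipy.spatial.transform import Rotation as Ro
from scipy.linalg import logm, expm
def cur():
    o=bot.get_obs();T=np.eye(4);q=o["tool_rot"];T[:3,:3]=Ro.from_quat([q[1],q[2],q[3],q[0]]).as_matrix();T[:3,3]=o["eef_pos"];return T,o
def tool(pos,yaw,pitch=0):
    # yaw: azimuth of tool y (=scoop forward); pitch: nose-up deg
    a=np.radians(yaw);f=np.array([np.cos(a),np.sin(a),0]);l=np.array([-np.sin(a),np.cos(a),0]);u=np.array([0,0,1.])
    p=np.radians(pitch);f2=np.cos(p)*f+np.sin(p)*u;u2=np.cos(p)*u-np.sin(p)*f
    T=np.eye(4);T[:3,:3]=np.c_[l,f2,-u2];T[:3,3]=pos;return T
def plan(T0,T1,n,show=True):
    X=np.linalg.inv(T0)@T1
    L=np.real(logm(X));D=expm(L/n)
    r=np.degrees(Ro.from_matrix(D[:3,:3]).as_rotvec())/4
    v=np.r_[D[:3,3]/.12,r].round(3)
    if show: print("n",n,"rows:",*v, " mm/row",(np.linalg.norm(D[:3,3])*1000).round(1),"deg/row",(np.linalg.norm(r)*4).round(2))
def st():
    T,o=cur();f=T[:3,1];print("t",round(o["t"],2),"pos",T[:3,3].round(4),"yaw",np.degrees(np.arctan2(f[1],f[0])).round(2),"pitch",np.degrees(np.arcsin(f[2])).round(2),"roll",np.degrees(np.arcsin(T[2,0])).round(2),"F",o["contact_force"].round(1),"w",round(o["gripper_width"],3),"q",o["q"].round(2))
    return T
E
python3 - <<'E'
from h import *
T=st()
A=tool([.413,.199,.15],11.7); plan(T,A,20); plan(A,tool([.413,.199,.003],11.7),6)
E
```

```text
t 1.85 pos [0.2603 0.6228 0.2313] yaw -22.68 pitch -0.0 roll 0.0 F [0.5 0.5 1.1] w 1.001 q [-1.28  0.48  0.02  1.56 -0.01  1.11 -0.08]
n 20 rows: -0.171 0.084 0.034 -0.0 -0.0 -0.43  mm/row 23.2 deg/row 1.72
n 6 rows: 0.0 0.0 0.204 0.0 0.0 0.0  mm/row 24.5 deg/row 0.0
```

Emit:
apply_moves(moves="-1 -0.171 0.084 0.034 0 0 -0.43;-1 -0.171 0.084 0.034 0 0 -0.43;-1 -0.171 0.084 0.034 0 0 -0.43;-1 -0.171 0.084 0.034 0 0 -0.43;-1 -0.171 0.084 0.034 0 0 -0.43;-1 -0.171 0.084 0.034 0 0 -0.43;-1 -0.171 0.084 0.034 0 0 -0.43;-1 -0.171 0.084 0.034 0 0 -0.43;-1 -0.171 0.084 0.034 0 0 -0.43;-1 -0.171 0.084 0.034 0 0 -0.43")

```text
t: 2.68
eef_pos: [0.3047, 0.3984, 0.1905]
tool_rot: [-0.0, 0.739, 0.673, 0.0]
contact_force: [1.4, -0.2, 1.3]
gripper_width: 1.001
```

Emit:
apply_moves(moves="-1 -0.171 0.084 0.034 0 0 -0.43;-1 -0.171 0.084 0.034 0 0 -0.43;-1 -0.171 0.084 0.034 0 0 -0.43;-1 -0.171 0.084 0.034 0 0 -0.43;-1 -0.171 0.084 0.034 0 0 -0.43;-1 -0.171 0.084 0.034 0 0 -0.43;-1 -0.171 0.084 0.034 0 0 -0.43;-1 -0.171 0.084 0.034 0 0 -0.43;-1 -0.171 0.084 0.034 0 0 -0.43;-1 -0.171 0.084 0.034 0 0 -0.43;-1 0 0 0 0 0 0;-1 0 0 0 0 0 0")

```text
t: 3.68
eef_pos: [0.4135, 0.1981, 0.1497]
tool_rot: [0.0, 0.632, 0.775, -0.0]
contact_force: [-0.8, -0.2, -0.5]
gripper_width: 1.0
```

Run:
```python
from h import *
T=st()
A=tool([.413,.199,.003],11.7); plan(T,A,6)
t=imaging.read_camera("top");crop(t,"a1",150,180,160,150,5)
```

```text
t 3.68 pos [0.4135 0.1981 0.1497] yaw 11.54 pitch -0.01 roll -0.01 F [-0.8 -0.2 -0.5] w 1.0 q [-0.66  0.23  0.09  2.14 -0.03  0.77  1.22]
n 6 rows: 0.001 -0.0 0.204 -0.0 0.0 -0.007  mm/row 24.4 deg/row 0.03
```

View pics/a1.png

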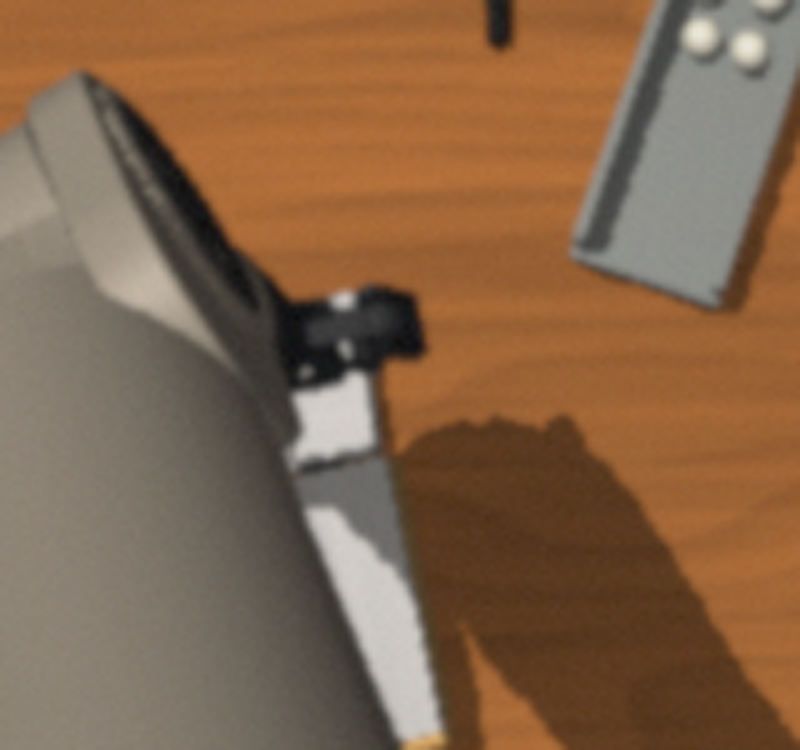

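Emit:
apply_moves(moves="-1 0 0 0.204 0 0 -0.007;-1 0 0 0.204 0 0 -0.007;-1 0 0 0.204 0 0 -0.007;-1 0 0 0.204 0 0 -0.007;-1 0 0 0.204 0 0 -0.007;-1 0 0 0.204 0 0 -0.007;-1 0 0 0 0 0 0;-1 0 0 0 0 0 0")

```text
t: 4.4
eef_pos: [0.4118, 0.1998, 0.0024]
tool_rot: [-0.001, 0.629, 0.777, -0.001]
contact_force: [-0.4, 0.1, 0.9]
gripper_width: 0.997
```

Emit:
apply_moves(moves="0.2 0 0 0 0 0 0;0.4 0 0 0 0 0 0;0.6 0 0 0 0 0 0;0.8 0 0 0 0 0 0;1 0 0 0 0 0 0;1 0 0 0 0 0 0;1 0 0 0 0 0 0;1 0 0 0 0 0 0", force=60)

```text
t: 5.07
eef_pos: [0.4139, 0.1999, 0.0047]
tool_rot: [0.0, 0.63, 0.776, 0.001]
contact_force: [-2.5, -0.7, 12.4]
gripper_width: 0.605
```

Run:
```python
from h import *
T=st()
t=imaging.read_camera("side");crop(t,"a2",180,140,120,100,6)
```

```text
t 5.07 pos [0.4139 0.1999 0.0047] yaw 11.88 pitch 0.15 roll 0.08 F [-2.5 -0.7 12.4] w 0.605 q [-0.63  0.5   0.05  2.22 -0.06  0.42  1.25]
```

View pics/a2.png

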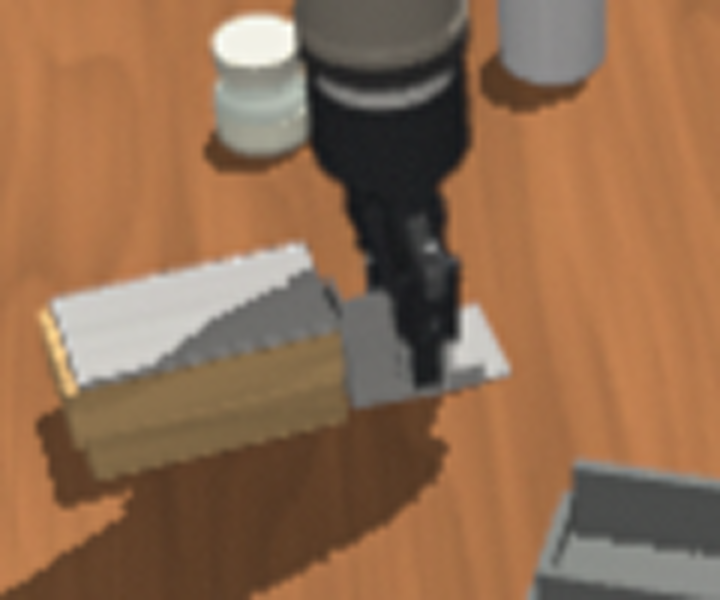

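Emit:
apply_moves(moves="1 0 0 -0.02 0 0 0;1 0 0.06 0 0 0 0;1 0 0.12 0 0 0 0;1 0 0.12 0 0 0 0;1 0 0.12 0 0 0 0;1 0 0.12 0 0 0 0;1 0 0.12 0 0 0 0", force=80)

```text
t: 5.7
eef_pos: [0.4918, 0.2157, 0.0056]
tool_rot: [0.0, 0.63, 0.777, 0.0]
contact_force: [0.3, -0.1, -2.0]
gripper_width: 0.6
```

Run:
```python
from h import *
T=st()
t=imaging.read_camera("side");crop(t,"a3",180,140,120,100,6)
```

```text
t 5.7 pos [0.4918 0.2157 0.0056] yaw 11.88 pitch 0.04 roll 0.01 F [ 0.3 -0.1 -2. ] w 0.6 q [-0.57  0.58  0.06  2.04 -0.06  0.52  1.3 ]
```

View pics/a3.png

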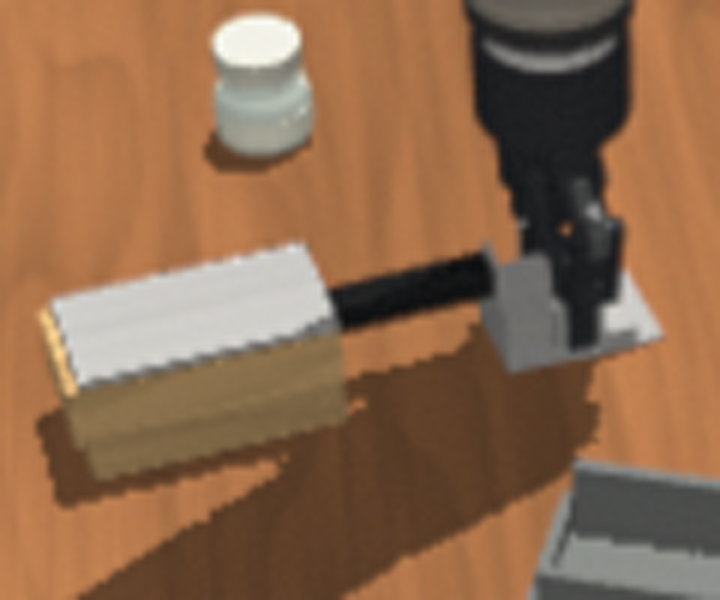

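Emit:
apply_moves(moves="1 0 0.12 0 0 0 0;1 0 0.12 0 0 0 0;1 0 0.12 0 0 0 0;1 0 0.12 0 0 0 0;1 0 0.12 0 0 0 0;1 0 0.06 0 0 0 0;1 0 0.03 0 0 0 0;1 0 0 0.01 0 0 0;1 0 0 0.01 0 0 0;1 0 0 0 0 0 0")

```text
t: 6.58
eef_pos: [0.573, 0.2327, 0.005]
tool_rot: [0.001, 0.63, 0.776, 0.002]
contact_force: [-0.1, -1.6, 12.6]
gripper_width: 0.598
```

Run:
```python
from h import *
T=st()
```

```text
t 6.58 pos [0.573  0.2327 0.005 ] yaw 11.85 pitch 0.2 roll 0.03 F [-0.1 -1.6 12.6] w 0.598 q [-0.53  0.67  0.06  1.85 -0.06  0.63  1.34]
```

Emit:
apply_moves(moves="0.2 0 0 0 0 0 0;-0.4 0 0 0 0 0 0;-1 0 0 0 0 0 0;-1 0 0 0 0 0 0;-1 0 0 0 0 0 0;-1 0 0 -0.2 0 0 0;-1 0 0 -0.25 0 0 0;-1 0 0 -0.25 0 0 0;-1 0 0 -0.2 0 0 0;-1 0 -0.1 0 0 0 0;-1 0 -0.1 0 0 0 0;-1 0 -0.1 0 0 0 0")

```text
t: 7.58
eef_pos: [0.5358, 0.225, 0.1111]
tool_rot: [0.0, 0.63, 0.777, 0.0]
contact_force: [0.4, -0.1, -0.6]
gripper_width: 1.002
```

Emit:
apply_moves(moves="-1 0 -0.1 0 0 0 0;-1 0 -0.1 0 0 0 0;-1 0 -0.06 0 0 0 0;-1 0 0 0 0 0 0;-1 0 0 0 0 0 0")

```text
t: 8.0
eef_pos: [0.5058, 0.2188, 0.1108]
tool_rot: [0.0, 0.63, 0.777, 0.0]
contact_force: [-0.2, -0.3, -0.0]
gripper_width: 1.0
```

Run:
```python
from h import *
T=st()
G=[(.04,.028,0),(.04,-.028,0),(-.04,-.0235,0),(-.04,.0235,0),(.04,.028,0)]
H=[(-.04,.009,.054),(-.158,.009,.054),(-.158,-.009,.054),(-.04,-.009,.054)]
n=(.5768,.2331,np.radians(11.8))
t=imaging.read_camera("top");s=imaging.read_camera("side")
for nm,p,w in(("t",t,(150,150,130,130)),("s",s,(200,120,150,110))):
    crop(p,"a4"+nm,*w,5,[(proj(p,tf(n,G)),(0,0,255)),(proj(p,tf(n,H)),(0,255,0))])
    for k in("scoop_nose","scoop_grip"): print(nm,k,[(round(d["score"],2),back(p,d["location"],.045 if k[-1]=="p" else 0).round(4)) for d in nets.spot_point(p,k)[:2]])
```

```text
t 8.0 pos [0.5058 0.2188 0.1108] yaw 11.91 pitch 0.01 roll 0.01 F [-0.2 -0.3 -0. ] w 1.0 q [-0.58  0.42  0.07  1.96 -0.04  0.76  1.3 ]
t scoop_nose [(0.91, array([0.613 , 0.2497, 0.    ])), (0.52, array([0.582 , 0.0013, 0.    ]))]
t scoop_grip [(0.9, array([0.5062, 0.2254, 0.045 ]))]
s scoop_nose [(0.61, array([0.5148, 0.2823, 0.    ]))]
s scoop_grip [(0.82, array([0.5019, 0.2165, 0.045 ]))]
```

View pics/a4t.png

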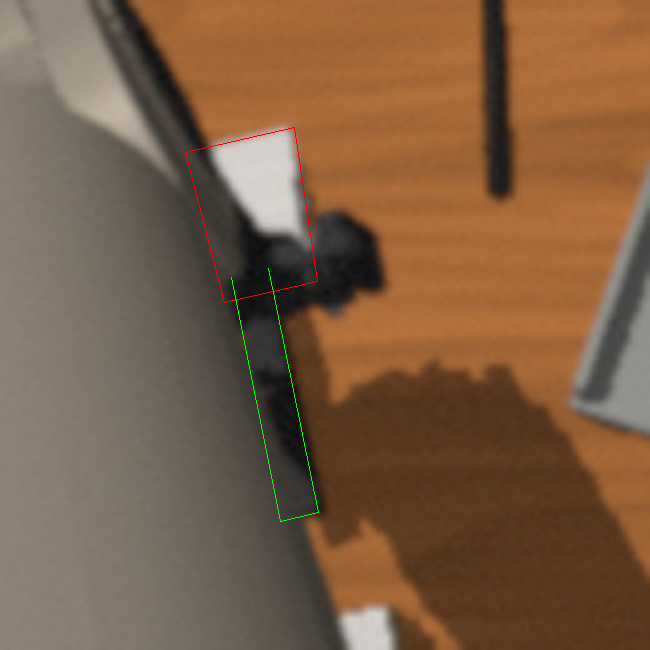

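View pics/a4s.png

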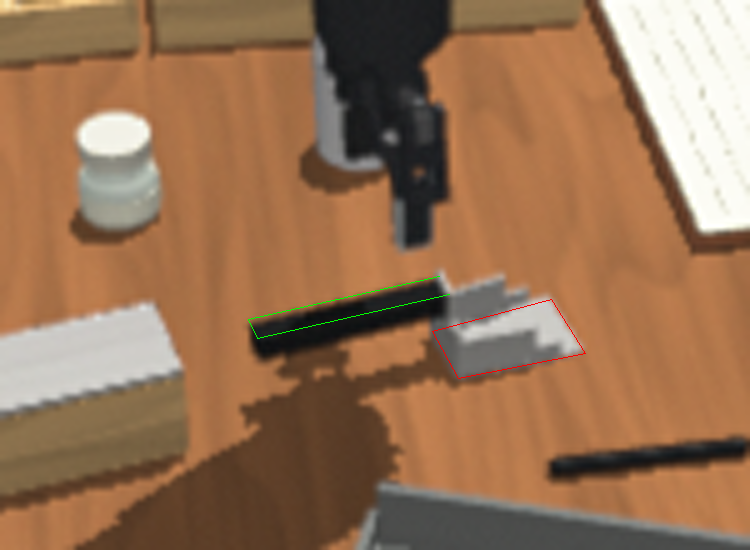

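Emit:
apply_moves(moves="-1 0 0 0.14 0 0 0;-1 0 0 0.14 0 0 0;-1 0 0 0.14 0 0 0;-1 0 0 0.14 0 0 0;-1 0 0 0.14 0 0 0;-1 0 0 0 0 0 0;0 0 0 0 0 0 0;0.5 0 0 0 0 0 0;1 0 0 0 0 0 0;1 0 0 0 0 0 0;1 0 0 0 0 0 0;1 0 0 0 0 0 0", force=60)

```text
t: 9.3
eef_pos: [0.5062, 0.2188, 0.0275]
tool_rot: [0.0, 0.63, 0.776, 0.001]
contact_force: [-0.4, -0.5, 5.9]
gripper_width: 0.2
```

Emit:
apply_moves(moves="1 0 0 0 0 0 0;1 0 0 0 0 0 0;1 0 0 0 0 0 0", force=120)

```text
t: 9.55
eef_pos: [0.5062, 0.2188, 0.0277]
tool_rot: [0.0, 0.63, 0.776, 0.0]
contact_force: [-1.2, -1.1, 5.5]
gripper_width: 0.186
```

Run:
```python
from h import *
T=st()
s=imaging.read_camera("side")
crop(s,"a5",200,120,150,110,5)
```

```text
t 9.55 pos [0.5062 0.2188 0.0277] yaw 11.88 pitch 0.06 roll 0.02 F [-1.2 -1.1  5.5] w 0.186 q [-0.57  0.56  0.06  2.   -0.05  0.58  1.31]
```

View pics/a5.png

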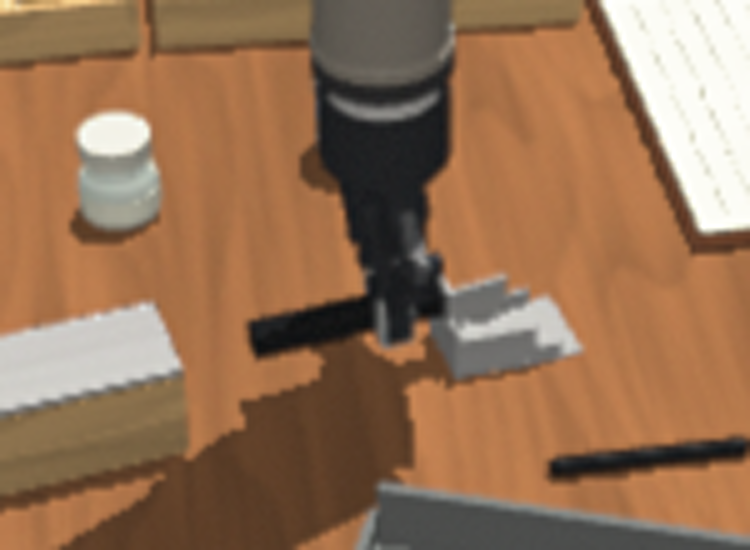

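```bash
cat >> h.py <<'E'
TR=(.5656,.0009,np.radians(-19.8)); SC=(.5051,-.3182)
OFF=np.array([-.0718,0,.0277])
def scoopT(o,yaw,pitch=0):
    T=tool([0,0,0],yaw,pitch);R=np.c_[T[:3,1],T[:3,0],-T[:3,2]]  # scoop axes x fwd,y left,z up
    T[:3,3]=np.array(o)+R@OFF;return T
def trayp(x,y,z): return tf(TR,[(x,y,z)])[0]
def scoop_of(T):
    R=np.c_[T[:3,1],T[:3,0],-T[:3,2]];return T[:3,3]-R@OFF,R
E
python3 - <<'E'
from h import *
T=st(); U=T.copy();U[2,3]+=.09
A=scoopT(trayp(-.052,0,.09),-19.8);print(A[:3,3])
plan(T,U,5);plan(U,A,11)
E
```

```text
t 9.6 pos [0.5061 0.2188 0.0277] yaw 11.88 pitch 0.06 roll 0.02 F [-2.4 -1.7  6.8] w 0.189 q [-0.57  0.56  0.06  2.   -0.05  0.58  1.31]
[0.44911896 0.04283575 0.1177    ]
n 5 rows: 0.0 0.0 -0.15 0.0 0.0 0.0  mm/row 18.0 deg/row 0.0
n 11 rows: -0.137 -0.038 -0.0 0.001 -0.001 0.72  mm/row 17.0 deg/row 2.88
```

Emit:
apply_moves(moves="1 0 0 -0.08 0 0 0;1 0 0 -0.17 0 0 0;1 0 0 -0.17 0 0 0;1 0 0 -0.17 0 0 0;1 0 0 -0.16 0 0 0;1 0 0 0 0 0 0")

```text
t: 10.1
eef_pos: [0.5078, 0.2196, 0.1208]
tool_rot: [0.001, 0.63, 0.776, 0.003]
contact_force: [2.1, -0.3, -2.6]
gripper_width: 0.184
```

Emit:
apply_moves(moves="1 -0.137 -0.038 0 0 0 0.72;1 -0.137 -0.038 0 0 0 0.72;1 -0.137 -0.038 0 0 0 0.72;1 -0.137 -0.038 0 0 0 0.72;1 -0.137 -0.038 0 0 0 0.72;1 -0.137 -0.038 0 0 0 0.72;1 -0.137 -0.038 0 0 0 0.72;1 -0.137 -0.038 0 0 0 0.72;1 -0.137 -0.038 0 0 0 0.72;1 -0.137 -0.038 0 0 0 0.72;1 -0.137 -0.038 0 0 0 0.72;1 0 0 0 0 0 0")

```text
t: 11.1
eef_pos: [0.4455, 0.0386, 0.1165]
tool_rot: [-0.0, 0.821, 0.572, -0.001]
contact_force: [-0.6, 0.4, -1.9]
gripper_width: 0.188
```

```bash
cat >> h.py <<'E'
def G3(o,R,side=True):
    L=[]
    for M in ([(40,28,0),(40,-28,0),(-40,-23.5,0),(-40,23.5,0),(40,28,0)],[(-40,23.5,36),(-40,-23.5,36)],[(-40,9,54),(-158,9,54),(-158,-9,54),(-40,-9,54)]):
        L.append(np.array(M)/1000@R.T+o)
    return L
def ov(p,name,w,s,col=(0,0,255)):
    T,_=cur();o,R=scoop_of(T)
    crop(p,name,*w,s,[(proj(p,q),col) for q in G3(o,R)])
E
python3 - <<'E'
from h import *
T=st();print(scoop_of(T)[0].round(4))
A=scoopT(trayp(-.052,0,.09),-19.8);plan(T,A,3)
t=imaging.read_camera("top");ov(t,"b1t",(220,110,130,120),6)
t=imaging.read_camera("side");ov(t,"b1s",(210,140,170,130),4)
E
```

```text
t 11.1 pos [0.4455 0.0386 0.1165] yaw -20.27 pitch -0.12 roll -0.12 F [-0.6  0.4 -1.9] w 0.188 q [-0.44  0.27  0.25  2.2  -0.1   0.68  1.1 ]
[0.5127 0.0137 0.0886]
n 3 rows: 0.014 0.006 -0.003 -0.01 0.01 -0.039  mm/row 1.9 deg/row 0.17
```

View pics/b1t.png

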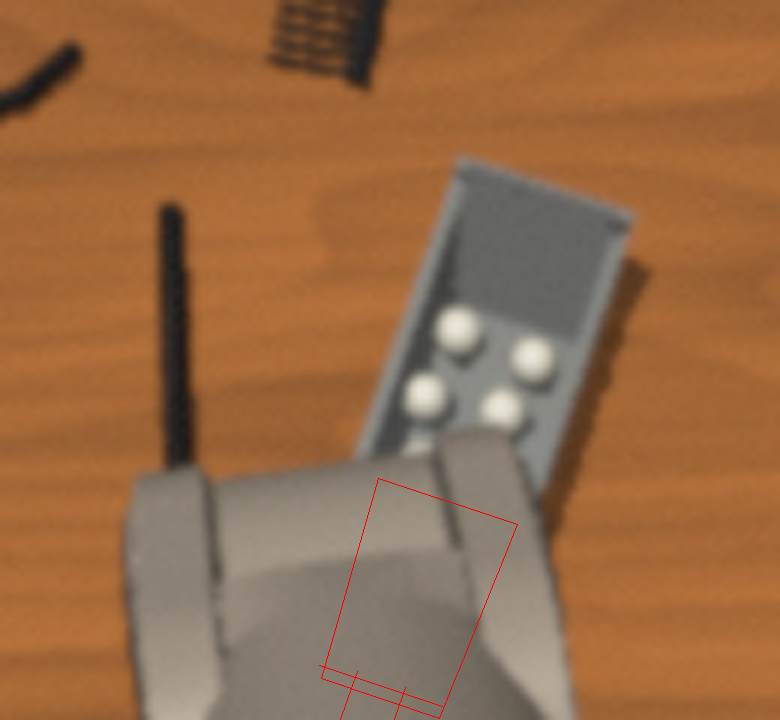

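View pics/b1s.png

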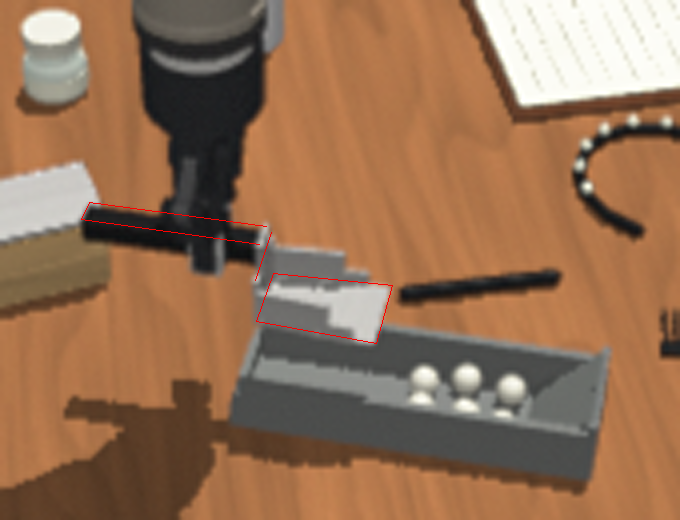

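Emit:
apply_moves(moves="1 0.02 0.009 0 0 0 -0.06;1 0.022 0.009 0 0 0 -0.06;1 0 0 0 0 0 0;1 0 0 0.1 0 0 0;1 0 0 0.14 0 0 0;1 0 0 0.14 0 0 0;1 0 0 0.1 0 0 0;1 0 0 0.02 0 0 0;1 0 0 0 0 0 0")

```text
t: 11.95
eef_pos: [0.4518, 0.0466, 0.0561]
tool_rot: [-0.0, 0.816, 0.579, -0.001]
contact_force: [-0.7, -0.9, -1.5]
gripper_width: 0.186
```

Run:
```python
from h import *
T=st();print(scoop_of(T)[0].round(4))
A=scoopT(trayp(-.052,0,.0085),-19.8);plan(T,A,3)
t=imaging.read_camera("side");ov(t,"b2s",(250,180,130,95),6)
```

```text
t 11.95 pos [0.4518 0.0466 0.0561] yaw -19.28 pitch -0.09 roll -0.06 F [-0.7 -0.9 -1.5] w 0.186 q [-0.41  0.4   0.21  2.22 -0.15  0.54  1.14]
[0.5195 0.0229 0.0283]
n 3 rows: -0.012 -0.003 0.055 -0.007 0.005 0.043  mm/row 6.8 deg/row 0.18
```

View pics/b2s.png

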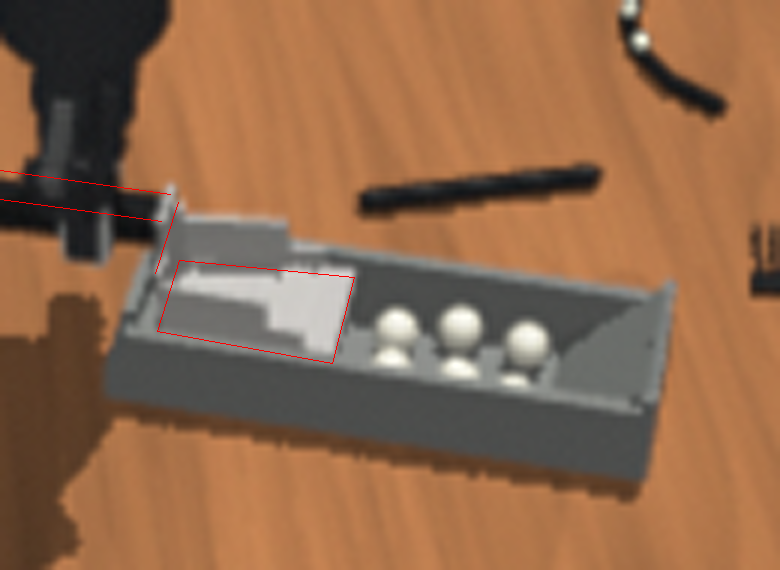

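Emit:
apply_moves(moves="1 -0.018 -0.004 0 0 0 0.07;1 -0.018 -0.005 0 0 0 0.06;1 0 0 0 0 0 0;1 0 0 0 0 0 0;1 0 0 0 0 0 0")

```text
t: 12.42
eef_pos: [0.45, 0.0428, 0.0572]
tool_rot: [0.0, 0.818, 0.575, 0.0]
contact_force: [-0.1, 0.3, -2.1]
gripper_width: 0.187
```

Run:
```python
from h import *
T=st();o=scoop_of(T)[0];l=o[:2]-TR[:2];c,s=np.cos(TR[2]),np.sin(TR[2]);print(o.round(4),"tray",(c*l[0]+s*l[1]).round(4),(-s*l[0]+c*l[1]).round(4))
A=scoopT(trayp(-.052,0,.0085),-19.8);plan(T,A,3)
t=imaging.read_camera("side");ov(t,"b3s",(250,180,130,95),6)
```

```text
t 12.42 pos [0.45   0.0428 0.0572] yaw -19.83 pitch 0.04 roll 0.04 F [-0.1  0.3 -2.1] w 0.187 q [-0.41  0.39  0.21  2.23 -0.16  0.54  1.14]
[0.5176 0.0185 0.0295] tray -0.0511 0.0003
n 3 rows: -0.001 -0.002 0.058 0.003 -0.003 -0.003  mm/row 7.0 deg/row 0.02
```

View pics/b3s.png

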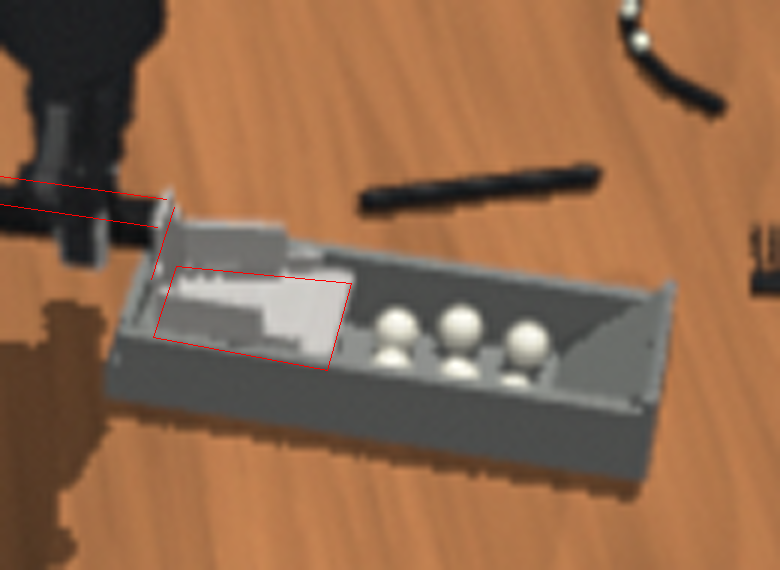

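Run:
```python
from h import *
T,_=cur();o,R=scoop_of(T)
p=imaging.read_camera("side")
S=np.array([(40,-28,2.2),(40,28,2.2),(26,27.2,2.2)])/1000@R.T+o
W=np.array([(26,27.2,13),(10,26.3,13),(10,26.3,28),(-40,23.5,28),(-40,23.5,36),(-40,-23.5,36)])/1000@R.T+o
I=tf(TR,[(-.105,.032,.042),(.119,.032,.042)]);O=tf(TR,[(-.105,.038,.042),(.119,.038,.042)])
I2=tf(TR,[(-.105,-.032,.042),(.119,-.032,.042)]);O2=tf(TR,[(-.105,-.038,.042),(.119,-.038,.042)])
FF=tf(TR,[(0,.032,.008),(.085,.032,.008),(.129,.032,.052)])
r,g,b=(0,0,255),(0,255,0),(255,0,0)
crop(p,"b4",262,200,80,60,10,[(proj(p,S),r),(proj(p,W),r),(proj(p,I),g),(proj(p,O),g),(proj(p,I2),g),(proj(p,O2),g),(proj(p,FF),b)])
crop(p,"b4n",262,200,80,60,10)
```

```text
(no output)
```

View pics/b4.png

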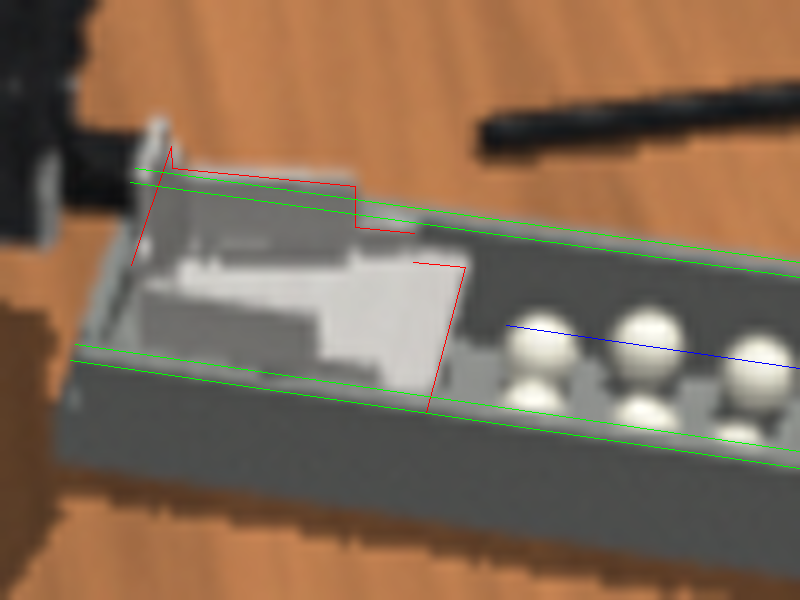

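View pics/b4n.png

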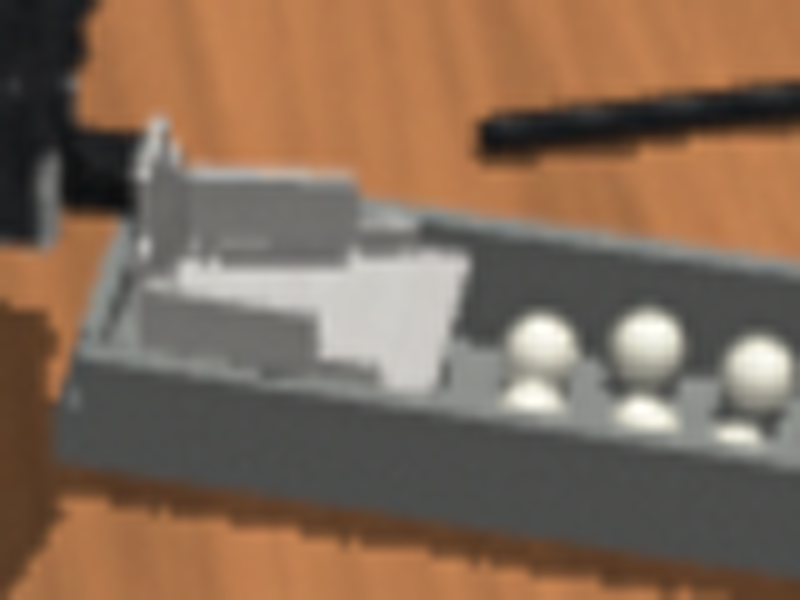

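Run:
```python
from h import *
T,_=cur();o,R=scoop_of(T)
p=imaging.read_camera("side")
M=np.array([(10,26.3,28),(26,27.2,13),(40,28,2.2),(10,-23.3,28),(26,-24.2,13),(-40,23.5,36)])/1000
uv=np.array([(357,176),(418,218),(470,255),(318,313),(380,365),(165,120)])/10-.5+.05+[262,200]
G=OFF
def f(q):
    R2=R@Ro.from_euler("yz",q[3:5]).as_matrix()
    pos=o+R@OFF+q[:3]-R2@OFF
    return (proj(p,M@R2.T+pos)-uv).ravel()
for mask in ([1,1,1,1,1],[1,1,0,1,0],[1,1,1,0,0],[1,1,0,1,1]):
    m=np.array(mask,float)
    r=least_squares(lambda q:np.r_[f(q*m),q*[20,20,20,3,3]],np.zeros(5))
    q=r.x*m;print(mask,(q[:3]*1000).round(1),"pitch(+down)",np.degrees(q[3]).round(2),"yaw",np.degrees(q[4]).round(2),"res",f(q).round(1), "0:",f(q*0).round(1) if mask==[1]*5 else "")
```

```text
[1, 1, 1, 1, 1] [ -4.4 -33.2  39. ] pitch(+down) 1.9 yaw -0.14 res [ 0.1 -0.2 -0.1  0.5 -0.2  0.4  0.1 -0.8 -0.2 -0.5  0.3  0.7] 0: [-0.2  1.1 -0.4  1.5 -0.5  1.2  0.   0.1 -0.3  0.   0.6  2.6]
[1, 1, 0, 1, 0] [1.4 5.8 0. ] pitch(+down) 1.23 yaw 0.0 res [ 0.   0.  -0.4  0.5 -0.6  0.3  0.2 -1.  -0.2 -1.   0.9  1.3] 0: 
[1, 1, 1, 0, 0] [ -4.7 -33.3  36.3] pitch(+down) 0.0 yaw 0.0 res [-0.  -0.2 -0.1  0.4  0.   0.2  0.  -0.8 -0.1 -0.6  0.1  1.2] 0: 
[1, 1, 0, 1, 1] [ 1.5  6.1 -0. ] pitch(+down) 0.87 yaw -0.57 res [ 0.1  0.  -0.3  0.6 -0.5  0.3  0.1 -1.1 -0.3 -1.   1.   1.3] 0:
```

Emit:
apply_moves(moves="1 -0.008 0 0.06 0 0 0;1 0 0 0.06 0 0 0;1 0 0 0.02 0 0 0;1 0 0 0 0 0 0;1 0 0 0 0 0 0")

```text
t: 12.98
eef_pos: [0.449, 0.0417, 0.0395]
tool_rot: [-0.0, 0.818, 0.575, -0.001]
contact_force: [-0.9, -0.6, -2.5]
gripper_width: 0.188
```

Emit:
apply_moves(moves="1 0 0 0.015 0 0 0;1 0 0 0 0 0 0;1 0 0 0 0 0 0")

```text
t: 13.23
eef_pos: [0.4495, 0.0418, 0.0383]
tool_rot: [0.0, 0.818, 0.575, 0.0]
contact_force: [-0.3, 1.2, -1.5]
gripper_width: 0.186
```

Run:
```python
from h import *
T=st();o=scoop_of(T)[0];l=o[:2]-TR[:2];c,s=np.cos(TR[2]),np.sin(TR[2]);print(o.round(4),"tray",(c*l[0]+s*l[1]).round(4),(-s*l[0]+c*l[1]).round(4), cur()[1]["torque"])
p=imaging.read_camera("side");ov(p,"b5",(262,200,80,60),10)
```

```text
t 13.23 pos [0.4495 0.0418 0.0383] yaw -19.83 pitch 0.0 roll 0.01 F [-0.3  1.2 -1.5] w 0.186 q [-0.39  0.43  0.19  2.23 -0.17  0.49  1.16]
[0.517  0.0175 0.0106] tray -0.0513 -0.0009 [0.0756622  0.05090029 0.01126795]
```

View pics/b5.png

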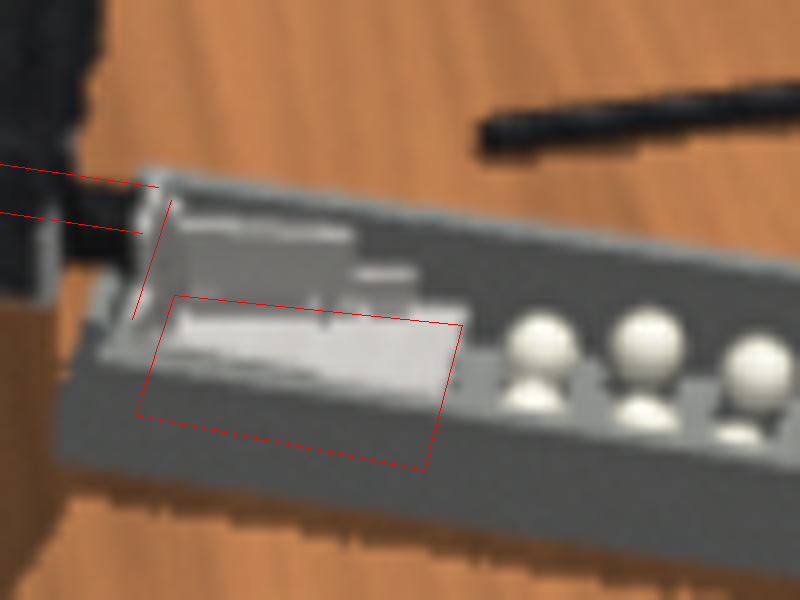

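Emit:
apply_moves(moves="1 0 0 0.01 0 0 0;1 0 0 0.008 0 0 0;1 0 0 0 0 0 0;1 0 0 0 0 0 0")

```text
t: 13.62
eef_pos: [0.4493, 0.0418, 0.036]
tool_rot: [-0.0, 0.818, 0.575, -0.0]
contact_force: [-0.8, -0.8, -2.9]
gripper_width: 0.189
```

Emit:
apply_moves(moves="1 0 0 0.008 0 0 0;1 0 0 0 0 0 0;1 0 0 0 0 0 0")

```text
t: 13.87
eef_pos: [0.4494, 0.0418, 0.0351]
tool_rot: [-0.0, 0.818, 0.575, -0.0]
contact_force: [-0.6, 0.2, -2.1]
gripper_width: 0.186
```

Emit:
apply_moves(moves="1 0 0 0.008 0 0 0;1 0 0 0 0 0 0;1 0 0 0 0 0 0")

```text
t: 14.12
eef_pos: [0.4495, 0.0418, 0.0341]
tool_rot: [0.0, 0.818, 0.575, 0.0]
contact_force: [-0.8, -0.6, -1.1]
gripper_width: 0.186
```

Emit:
apply_moves(moves="1 0 0 0.008 0 0 0;1 0 0 0 0 0 0;1 0 0 0 0 0 0")

```text
t: 14.37
eef_pos: [0.4493, 0.042, 0.0337]
tool_rot: [-0.0, 0.818, 0.575, 0.0]
contact_force: [-3.2, 1.7, 9.6]
gripper_width: 0.185
```

Run:
```python
from h import *
T=st();print(cur()[1]["torque"])
p=imaging.read_camera("side");ov(p,"b6",(262,200,80,60),10)
```

```text
t 14.37 pos [0.4493 0.042  0.0337] yaw -19.83 pitch -0.02 roll 0.03 F [-3.2  1.7  9.6] w 0.185 q [-0.39  0.44  0.19  2.24 -0.18  0.48  1.16]
[-0.05323806  0.57248776 -0.07439281]
```

View pics/b6.png

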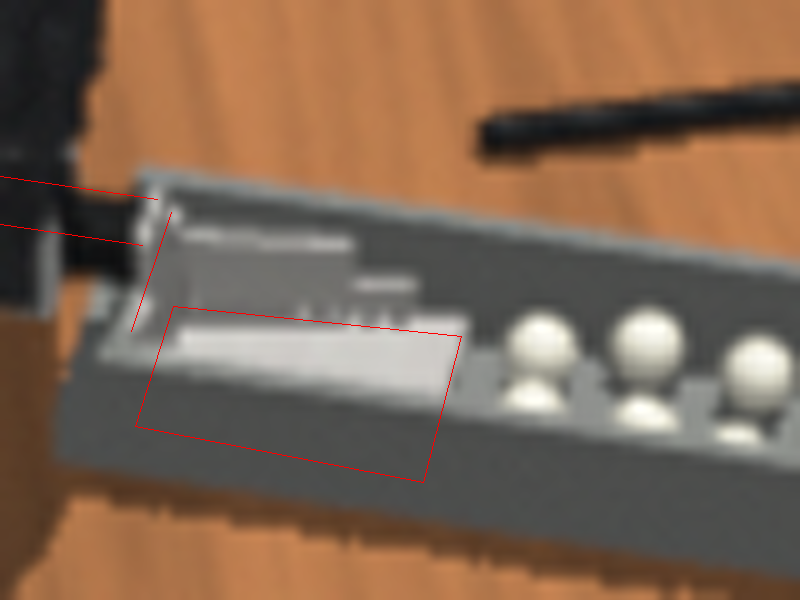

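Emit:
apply_moves(moves="1 0 0.04 -0.003 0 0 0;1 0 0.07 0 0 0 0;1 0 0.08 0 0 0 0;1 0 0.08 0 0 0 0;1 0 0.08 0 0 0 0;1 0 0.08 0 0 0 0;1 0 0 0 0 0 0")

```text
t: 15.0
eef_pos: [0.4997, 0.0239, 0.034]
tool_rot: [0.001, 0.819, 0.574, 0.001]
contact_force: [1.7, -0.2, 0.4]
gripper_width: 0.191
```

```bash
sed -i 's/OFF=np.array.*/OFF=np.array([-.0718,0,.0257])/' h.py
cat >> h.py <<'E'
def tp(T=None):
    T=cur()[0] if T is None else T
    o=scoop_of(T)[0];l=o[:2]-TR[:2];c,s=np.cos(TR[2]),np.sin(TR[2]);print("scoop",o.round(4),"tray",(c*l[0]+s*l[1]).round(4),(-s*l[0]+c*l[1]).round(4))
E
python3 - <<'E'
from h import *
T=st();tp(T)
p=imaging.read_camera("side");ov(p,"b7",(262,200,110,80),7)
p=imaging.read_camera("top");crop(p,"b7t",240,120,100,80,6)
E
```

```text
t 15.0 pos [0.4997 0.0239 0.034 ] yaw -19.87 pitch 0.11 roll 0.04 F [ 1.7 -0.2  0.4] w 0.191 q [-0.33  0.49  0.19  2.13 -0.18  0.53  1.22]
scoop [ 5.673e-01 -5.000e-04  8.400e-03] tray 0.0021 -0.0008
```

View pics/b7.png

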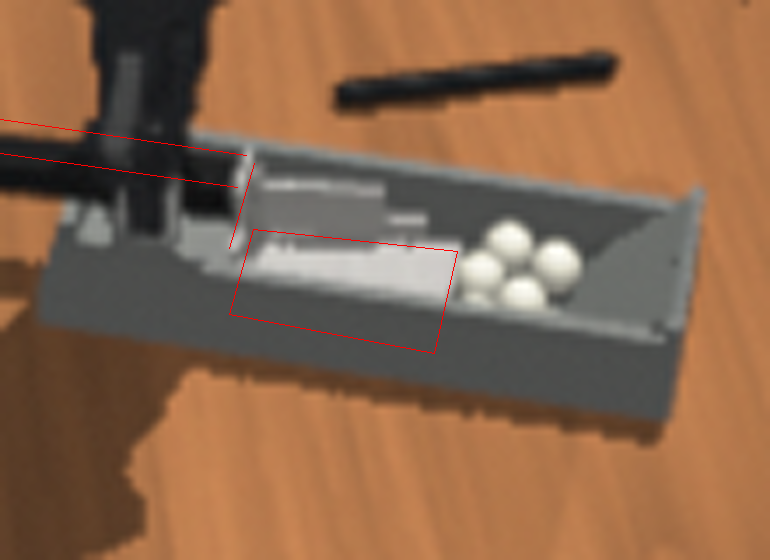

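View pics/b7t.png

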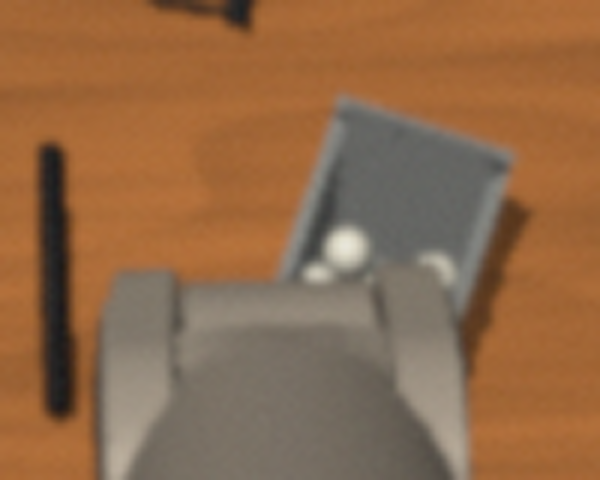

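Emit:
apply_moves(moves="1 0 0.06 0.002 0 0 0;1 0 0.08 0 0 0 0;1 0 0.08 0 0 0 0;1 0 0.06 0 0 0 0;1 0 0.05 0 0 0 0;1 0 0 0 0 0 0;1 0 0 0 0 0 0")

```text
t: 15.68
eef_pos: [0.5348, 0.0113, 0.0338]
tool_rot: [-0.0, 0.818, 0.575, -0.0]
contact_force: [-3.0, 0.5, 7.9]
gripper_width: 0.191
```

Run:
```python
from h import *
T=st();tp(T)
p=imaging.read_camera("side");ov(p,"b8",(262,200,110,80),7)
```

```text
t 15.68 pos [0.5348 0.0113 0.0338] yaw -19.81 pitch -0.04 roll 0.02 F [-3.   0.5  7.9] w 0.191 q [-0.29  0.53  0.19  2.04 -0.18  0.58  1.25]
scoop [ 0.6023 -0.013   0.008 ] tray 0.0393 -0.0007
```

View pics/b8.png

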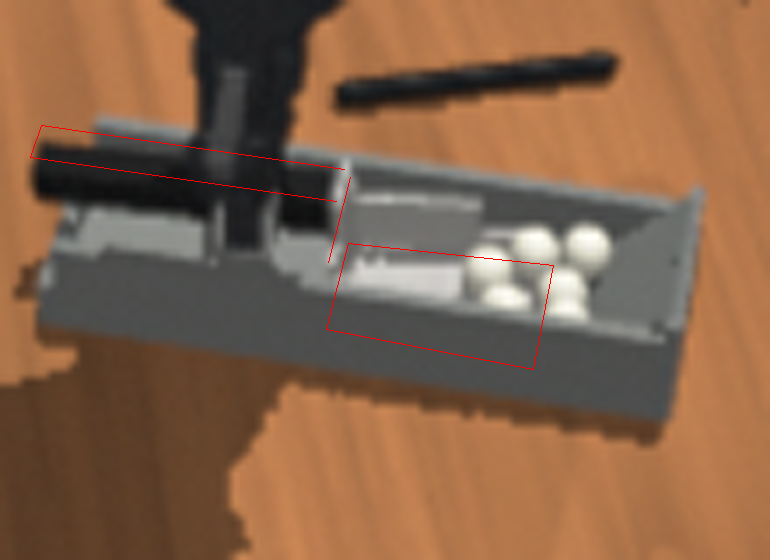

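Emit:
apply_moves(moves="1 0 0.03 0 0 0 0;1 0 0.025 0 0 0 0;1 0 0 0 0 0 0;1 0 0 0 0 0 0")

```text
t: 16.07
eef_pos: [0.5397, 0.0095, 0.0338]
tool_rot: [-0.001, 0.818, 0.575, -0.001]
contact_force: [-6.2, 2.7, 14.3]
gripper_width: 0.192
```

Run:
```python
from h import *
T=st();tp(T)
p=imaging.read_camera("side");crop(p,"b9",312,210,60,50,12)
# nose-up tilt pivoting about nose: body increments
o,R=scoop_of(T);nose=o+R@[.04,0,0]
def about(T,piv,deg,shift):
    r=Ro.from_rotvec(-np.radians(deg)*T[:3,0]).as_matrix()
    X=T.copy();X[:3,:3]=r@T[:3,:3];X[:3,3]=piv+r@(T[:3,3]-piv)+shift;return X
f=np.array([np.cos(TR[2]),np.sin(TR[2]),0])
A=about(T,nose,16,f*.010+[0,0,.012]);plan(T,A,6);B=A.copy();B[:3,3]+=[0,0,.11];
plan(A,B,6)
```

```text
t 16.07 pos [0.5397 0.0095 0.0338] yaw -19.79 pitch -0.18 roll 0.0 F [-6.2  2.7 14.3] w 0.192 q [-0.28  0.54  0.19  2.03 -0.18  0.59  1.26]
scoop [ 0.6072 -0.0147  0.0079] tray 0.0444 -0.0006
n 6 rows: -0.0 0.007 0.029 -0.667 0.0 -0.0  mm/row 3.5 deg/row 2.67
n 6 rows: 0.0 0.042 -0.147 -0.0 0.0 0.0  mm/row 18.3 deg/row 0.0
```

View pics/b9.png

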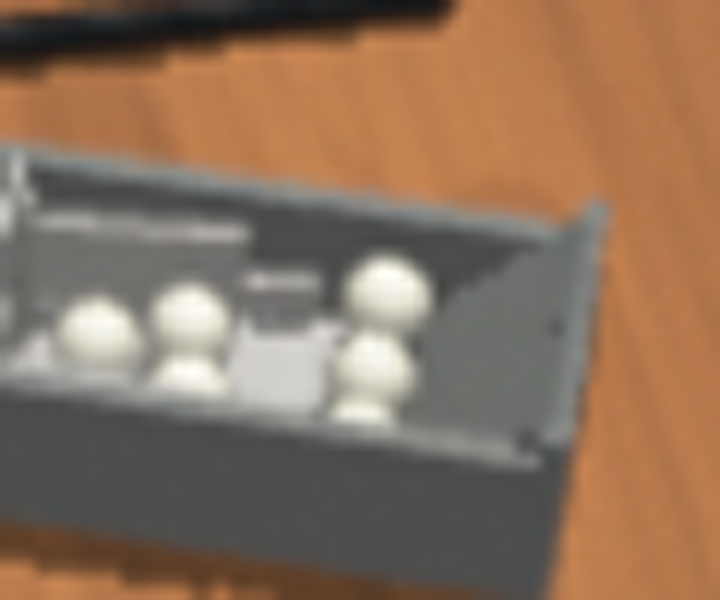

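```bash
cat >> h.py <<'E'
def about(T,piv,deg,shift):
    r=Ro.from_rotvec(-np.radians(deg)*T[:3,0]).as_matrix()
    X=T.copy();X[:3,:3]=r@T[:3,:3];X[:3,3]=piv+r@(T[:3,3]-piv)+shift;return X
E
python3 - <<'E'
from h import *
T,_=cur()
o,R=scoop_of(T);nose=o+R@[.04,0,0]
f=np.array([np.cos(TR[2]),np.sin(TR[2]),0])
A=about(T,nose,15,f*.008+[0,0,.007]);plan(T,A,5)
E
```

```text
n 5 rows: -0.0 0.005 0.039 -0.75 0.0 -0.0  mm/row 4.7 deg/row 3.0
```

Run:
```python
from h import *
T,_=cur()
f=np.array([np.cos(TR[2]),np.sin(TR[2]),0])
T[:3,3]+=f*.002
o,R=scoop_of(T);heel=o+R@[-.042,0,0]
for deg,n in ((15,6),(16,6)):
    A=about(T,heel,deg,f*.021+[0,0,.001]);plan(T,A,n)
    oa,Ra=scoop_of(A);print((oa+Ra@[.04,0,0]-(o+R@[.04,0,0])).round(4))
B=A.copy();B[:3,3]+=[0,0,.02];plan(A,B,1);print(A[:3,3])
```

```text
n 6 rows: -0.0 0.02 0.013 -0.625 0.0 -0.0  mm/row 2.9 deg/row 2.5
[ 0.0172 -0.0062  0.0222]
n 6 rows: -0.0 0.02 0.014 -0.667 0.0 -0.0  mm/row 2.9 deg/row 2.67
[ 0.0168 -0.0061  0.0236]
n 1 rows: 0.0 0.045 -0.16 0.0 -0.0 -0.0  mm/row 20.0 deg/row 0.0
[0.55574712 0.00380022 0.02565534]
```

Emit:
apply_moves(moves="1 0 0.02 0 0 0 0;1 0 0 0 0 0 0;1 0 0.02 0.014 -0.667 0 0;1 0 0.02 0.014 -0.667 0 0;1 0 0.02 0.014 -0.667 0 0;1 0 0.02 0.014 -0.667 0 0;1 0 0.02 0.014 -0.667 0 0;1 0 0.02 0.014 -0.667 0 0;1 0 0 0 0 0 0;1 0 0 0 0 0 0")

```text
t: 16.95
eef_pos: [0.5566, 0.0031, 0.0246]
tool_rot: [0.113, 0.81, 0.57, 0.079]
contact_force: [-2.2, 0.6, 2.3]
gripper_width: 0.187
```

Run:
```python
from h import *
T=st();tp(T)
p=imaging.read_camera("side");ov(p,"b10",(292,200,80,60),9)
```

```text
t 16.95 pos [0.5566 0.0031 0.0246] yaw -19.76 pitch 15.9 roll -0.06 F [-2.2  0.6  2.3] w 0.187 q [-0.47  0.53  0.33  2.2  -0.1   0.2   1.12]
scoop [ 0.6282 -0.0227  0.0195] tray 0.0669 -0.001
```

View pics/b10.png

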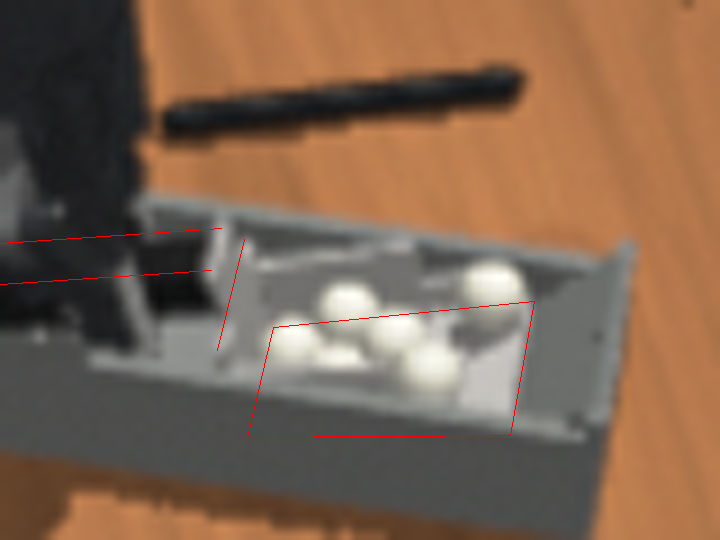

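Emit:
apply_moves(moves="1 0 0 0 0 0 0;1 0 0 0 0 0 0;1 0 0 0 0 0 0")

```text
t: 17.25
eef_pos: [0.558, 0.0026, 0.0247]
tool_rot: [0.114, 0.81, 0.569, 0.08]
contact_force: [-2.0, 0.4, -1.7]
gripper_width: 0.187
```

Run:
```python
from h import *
T=st()
p=imaging.read_camera("side");crop(p,"b11",312,210,60,45,12)
p=imaging.read_camera("top");crop(p,"b11t",250,120,90,70,8)
```

```text
t 17.25 pos [0.558  0.0026 0.0247] yaw -19.84 pitch 15.97 roll -0.0 F [-2.   0.4 -1.7] w 0.187 q [-0.47  0.53  0.33  2.2  -0.1   0.2   1.12]
```

View pics/b11.png

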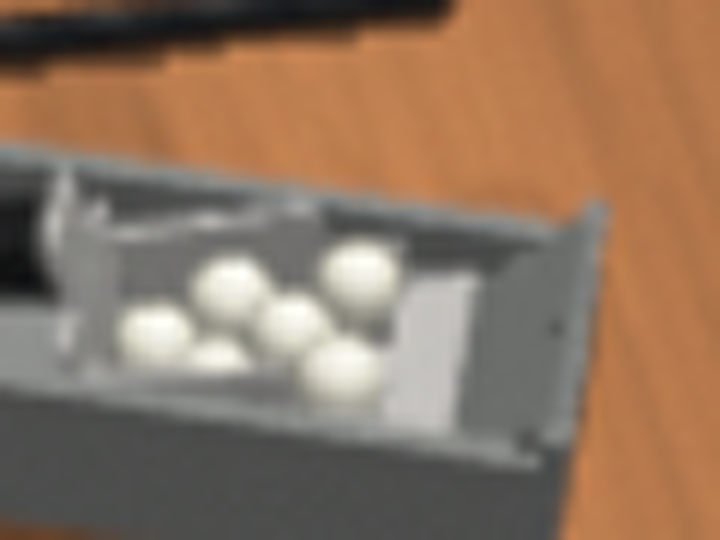

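View pics/b11t.png

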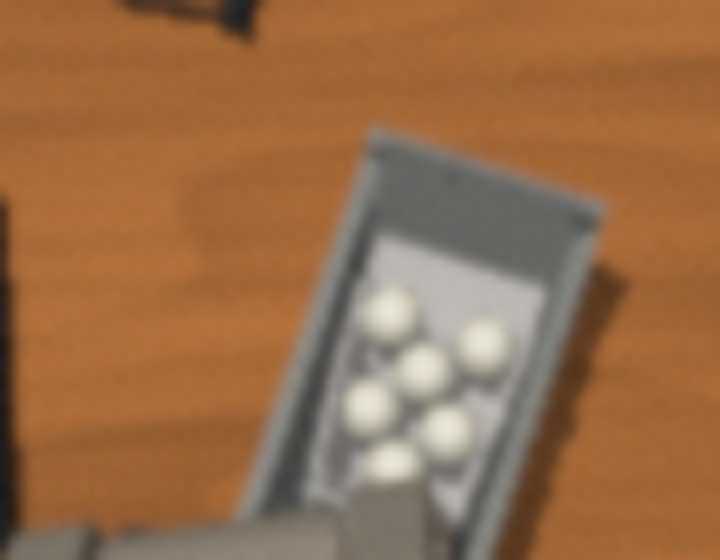

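Emit:
apply_moves(moves="1 0 0.009 -0.032 0 0 0;1 0 0.018 -0.064 0 0 0;1 0 0.03 -0.1 0 0 0;1 0 0.037 -0.128 0 0 0;1 0 0.037 -0.128 0 0 0;1 0 0.037 -0.128 0 0 0;1 0 0.037 -0.128 0 0 0;1 0 0.037 -0.128 0 0 0;1 0 0.037 -0.128 0 0 0;1 0 0.037 -0.128 0 0 0;1 0 0.03 -0.1 0 0 0;1 0 0.018 -0.064 0 0 0")

```text
t: 18.35
eef_pos: [0.5591, 0.0022, 0.184]
tool_rot: [0.114, 0.81, 0.569, 0.081]
contact_force: [0.7, 0.4, -2.5]
gripper_width: 0.188
```

Run:
```python
from h import *
T=st();tp(T)
p=imaging.read_camera("side");ov(p,"b12",(230,140,170,130),4)
# hover: nose 15 mm short of scale centre along yaw -38, z scoop origin .165
yaw=-38;a=np.radians(yaw);f=np.array([np.cos(a),np.sin(a),0])
nose=np.array([*SC,0])-f*.030
o=nose-f*.04*np.cos(np.radians(16));o[2]=.185
A=scoopT(o,yaw,16);print(A[:3,3],np.hypot(*A[:2,3]));plan(T,A,20);plan(T,A,24)
```

```text
t 18.35 pos [0.5591 0.0022 0.184 ] yaw -19.9 pitch 16.12 roll 0.1 F [ 0.7  0.4 -2.5] w 0.188 q [-0.63  0.24  0.5   2.11  0.04  0.58  1.04]
scoop [ 0.6307 -0.0236  0.1792] tray 0.0696 -0.001
[ 0.39119073 -0.22920433  0.18991366] 0.45339255664767747
n 20 rows: -0.119 -0.014 -0.007 0.001 -0.064 0.217  mm/row 14.4 deg/row 0.91
n 24 rows: -0.099 -0.012 -0.006 0.001 -0.053 0.181  mm/row 12.0 deg/row 0.76
```

View pics/b12.png

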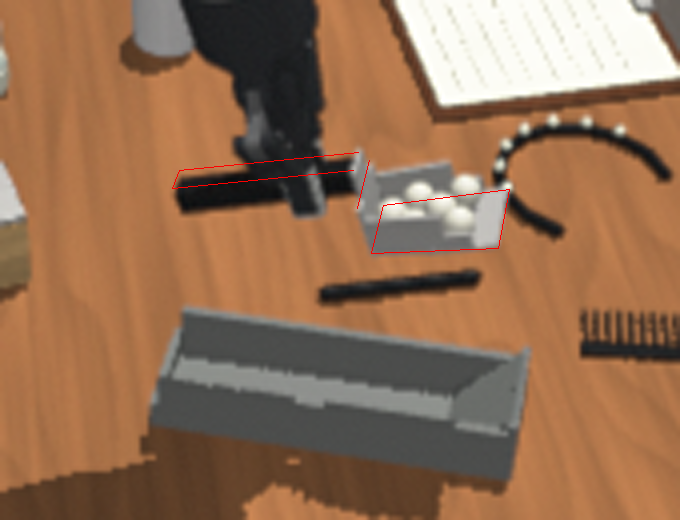

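Emit:
apply_moves(moves="1 -0.05 -0.006 -0.003 0 -0.027 0.09;1 -0.099 -0.012 -0.006 0 -0.053 0.181;1 -0.099 -0.012 -0.006 0 -0.053 0.181;1 -0.099 -0.012 -0.006 0 -0.053 0.181;1 -0.099 -0.012 -0.006 0 -0.053 0.181;1 -0.099 -0.012 -0.006 0 -0.053 0.181;1 -0.099 -0.012 -0.006 0 -0.053 0.181;1 -0.099 -0.012 -0.006 0 -0.053 0.181;1 -0.099 -0.012 -0.006 0 -0.053 0.181;1 -0.099 -0.012 -0.006 0 -0.053 0.181;1 -0.099 -0.012 -0.006 0 -0.053 0.181;1 -0.099 -0.012 -0.006 0 -0.053 0.181")

```text
t: 19.4
eef_pos: [0.4861, -0.1162, 0.1854]
tool_rot: [0.12, 0.851, 0.506, 0.071]
contact_force: [-0.2, -0.3, -3.1]
gripper_width: 0.19
```

Emit:
apply_moves(moves="1 -0.099 -0.012 -0.006 0 -0.053 0.181;1 -0.099 -0.012 -0.006 0 -0.053 0.181;1 -0.099 -0.012 -0.006 0 -0.053 0.181;1 -0.099 -0.012 -0.006 0 -0.053 0.181;1 -0.099 -0.012 -0.006 0 -0.053 0.181;1 -0.099 -0.012 -0.006 0 -0.053 0.181;1 -0.099 -0.012 -0.006 0 -0.053 0.181;1 -0.099 -0.012 -0.006 0 -0.053 0.181;1 -0.099 -0.012 -0.006 0 -0.053 0.181;1 -0.099 -0.012 -0.006 0 -0.053 0.181;1 -0.099 -0.012 -0.006 0 -0.053 0.181;1 -0.07 -0.009 -0.004 0 -0.037 0.13")

```text
t: 20.4
eef_pos: [0.3952, -0.2234, 0.1889]
tool_rot: [0.125, 0.888, 0.438, 0.061]
contact_force: [0.6, -1.5, -2.2]
gripper_width: 0.186
```

Emit:
apply_moves(moves="1 -0.03 -0.003 -0.002 0 -0.015 0.05;1 0 0 0 0 0 0;1 0 0 0 0 0 0")

```text
t: 20.65
eef_pos: [0.3942, -0.2248, 0.1892]
tool_rot: [0.125, 0.888, 0.438, 0.061]
contact_force: [0.5, 0.1, -2.3]
gripper_width: 0.189
```

Run:
```python
from h import *
T=st();o,R=scoop_of(T);n=o+R@[.04,0,0];print("nose",n.round(4), "d to centre",np.round(np.array(SC)-n[:2],4))
p=imaging.read_camera("side");ov(p,"d1",(200,230,170,130),4)
p=imaging.read_camera("top");ov(p,"d1t",(340,140,150,120),5)
```

```text
t 20.65 pos [ 0.3942 -0.2248  0.1892] yaw -37.52 pitch 16.05 roll -0.07 F [ 0.5  0.1 -2.3] w 0.189 q [-0.39 -0.01  0.72  2.34  0.18  0.55  1.11]
nose [ 0.485  -0.2946  0.1954] d to centre [ 0.0201 -0.0236]
```

View pics/d1.png

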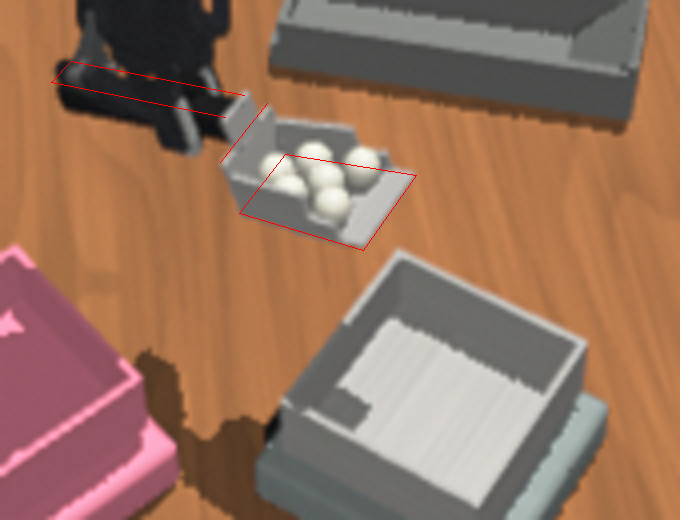

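View pics/d1t.png

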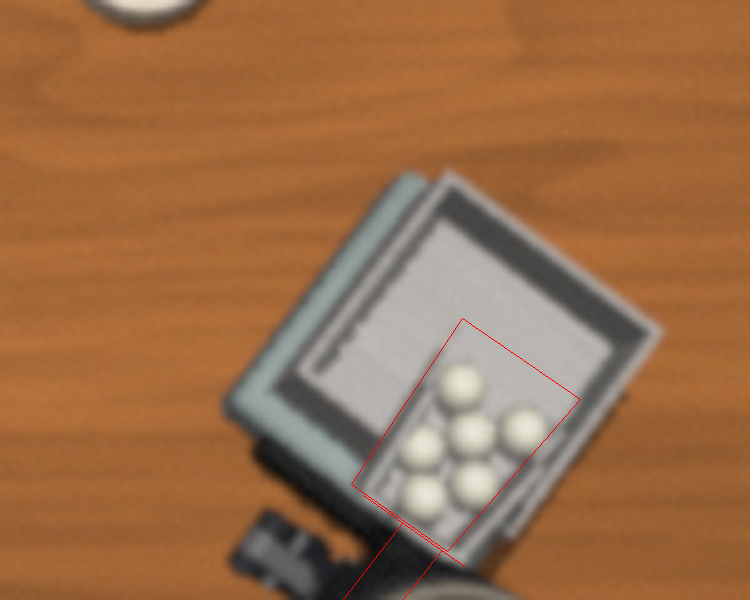

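```bash
cat >> h.py <<'E'
def noseT(n,yaw,pitch):
    T=scoopT([0,0,0],yaw,pitch);o,R=scoop_of(T);T[:3,3]+=np.array(n)-R@[.04,0,0];return T
E
python3 - <<'E'
from h import *
T,_=cur()
yaw=-39;a=np.radians(yaw);f=np.array([np.cos(a),np.sin(a),0]);c=np.array([*SC,0])
A=noseT(c-f*.025+[0,0,.120],yaw,9);plan(T,A,8);print(A[:3,3])
B=noseT(c-f*.025+[0,0,.095],yaw,-8);plan(A,B,8);print(B[:3,3])
C=noseT(c-f*.025+[0,0,.090],yaw,-28);plan(B,C,12);print(C[:3,3])
E
```

```text
n 8 rows: -0.003 -0.009 0.064 0.22 -0.007 0.047  mm/row 7.7 deg/row 0.9
[ 0.39673172 -0.2304451   0.12789422]
n 8 rows: 0.0 0.008 -0.008 0.531 -0.0 0.0  mm/row 1.4 deg/row 2.13
[ 0.40241165 -0.23504461  0.13600944]
n 12 rows: 0.0 0.008 -0.024 0.417 -0.0 -0.0  mm/row 3.0 deg/row 1.67
[ 0.41833311 -0.24793756  0.16517867]
```

Emit:
apply_moves(moves="1 -0.003 -0.009 0.064 0.22 -0.007 0.047;1 -0.003 -0.009 0.064 0.22 -0.007 0.047;1 -0.003 -0.009 0.064 0.22 -0.007 0.047;1 -0.003 -0.009 0.064 0.22 -0.007 0.047;1 -0.003 -0.009 0.064 0.22 -0.007 0.047;1 -0.003 -0.009 0.064 0.22 -0.007 0.047;1 -0.003 -0.009 0.064 0.22 -0.007 0.047;1 -0.003 -0.009 0.064 0.22 -0.007 0.047;1 0 0 0 0 0 0;1 0 0 0 0 0 0")

```text
t: 21.58
eef_pos: [0.3965, -0.2304, 0.127]
tool_rot: [0.071, 0.9, 0.429, 0.033]
contact_force: [-0.3, 0.1, -2.1]
gripper_width: 0.192
```

Run:
```python
from h import *
T=st();o,R=scoop_of(T);n=o+R@[.04,0,0]
yaw=-39;a=np.radians(yaw);f=np.array([np.cos(a),np.sin(a),0]);c=np.array([*SC,0])
print("nose",n.round(4), "fwd/left to centre",(f@(c-n)).round(4),(np.array([-f[1],f[0],0])@(c-n)).round(4))
B=noseT(c-f*.025+[0,0,.097],yaw,-8);plan(T,B,8)
p=imaging.read_camera("side");ov(p,"d2",(200,230,170,130),4)
```

```text
t 21.58 pos [ 0.3965 -0.2304  0.127 ] yaw -39.03 pitch 8.97 roll -0.05 F [-0.3  0.1 -2.1] w 0.192 q [-0.23  0.23  0.67  2.3  -0.2   0.52  1.47]
nose [ 0.4854 -0.3025  0.1191] fwd/left to centre 0.0252 0.0002
n 8 rows: 0.0 0.008 -0.011 0.53 0.002 -0.001  mm/row 1.7 deg/row 2.12
```

View pics/d2.png

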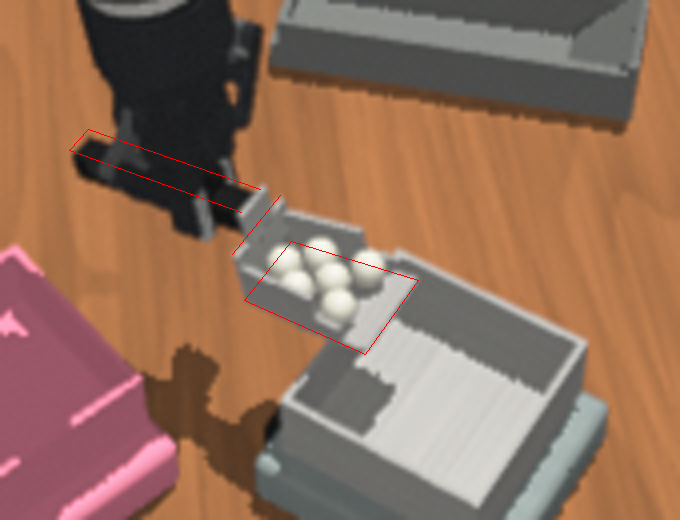

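Emit:
apply_moves(moves="1 0 0.008 -0.011 0.53 0 0;1 0 0.008 -0.011 0.53 0 0;1 0 0.008 -0.011 0.53 0 0;1 0 0.008 -0.011 0.53 0 0;1 0 0.008 -0.011 0.53 0 0;1 0 0.008 -0.011 0.53 0 0;1 0 0.008 -0.011 0.53 0 0;1 0 0.008 -0.011 0.53 0 0;1 0 0 0 0 0 0;1 0 0 0 0 0 0")

```text
t: 22.47
eef_pos: [0.4025, -0.2354, 0.1382]
tool_rot: [-0.062, 0.901, 0.429, -0.03]
contact_force: [-0.8, -0.2, -1.9]
gripper_width: 0.186
```

Emit:
apply_moves(moves="1 0 0.008 -0.024 0.417 0 0;1 0 0.008 -0.024 0.417 0 0;1 0 0.008 -0.024 0.417 0 0;1 0 0.008 -0.024 0.417 0 0;1 0 0.008 -0.024 0.417 0 0;1 0 0.008 -0.024 0.417 0 0;1 0 0.008 -0.024 0.417 0 0;1 0 0.008 -0.024 0.417 0 0;1 0 0.008 -0.024 0.417 0 0;1 0 0.008 -0.024 0.417 0 0;1 0 0.008 -0.024 0.417 0 0;1 0 0.008 -0.024 0.417 0 0")

```text
t: 23.47
eef_pos: [0.4185, -0.2482, 0.1678]
tool_rot: [-0.218, 0.876, 0.417, -0.104]
contact_force: [0.4, -0.5, -2.8]
gripper_width: 0.194
```

Emit:
apply_moves(moves="1 0 0 0 0 0 0;1 0 0 0 0 0 0;1 0 0 0 0 0 0;1 0 0 0 0 0 0")

```text
t: 23.8
eef_pos: [0.4181, -0.2481, 0.1676]
tool_rot: [-0.218, 0.876, 0.417, -0.104]
contact_force: [-0.6, 0.4, -1.7]
gripper_width: 0.188
```

Run:
```python
from h import *
T=st();o,R=scoop_of(T);n=o+R@[.04,0,0];print(n.round(4))
p=imaging.read_camera("side");ov(p,"d3",(200,230,170,130),4)
p=imaging.read_camera("top");crop(p,"d3t",340,140,150,120,5)
```

```text
t 23.8 pos [ 0.4181 -0.2481  0.1676] yaw -39.05 pitch -27.95 roll 0.02 F [-0.6  0.4 -1.7] w 0.188 q [ 0.06  0.59  0.59  1.77 -0.34  1.39  1.68]
[ 0.4854 -0.3027  0.0925]
```

View pics/d3.png

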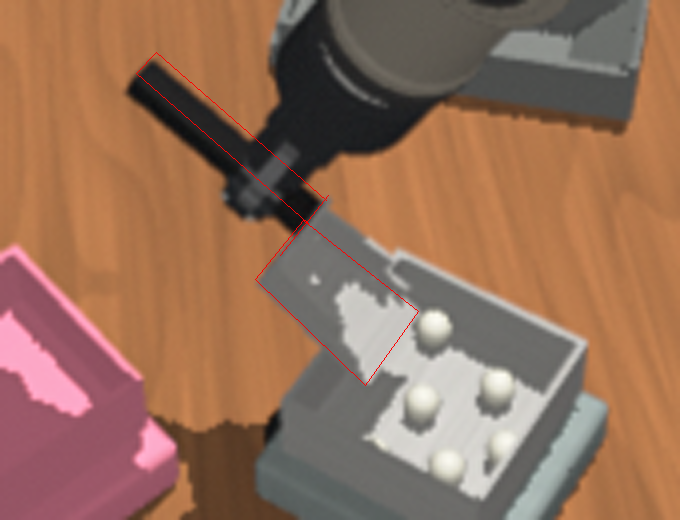

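View pics/d3t.png

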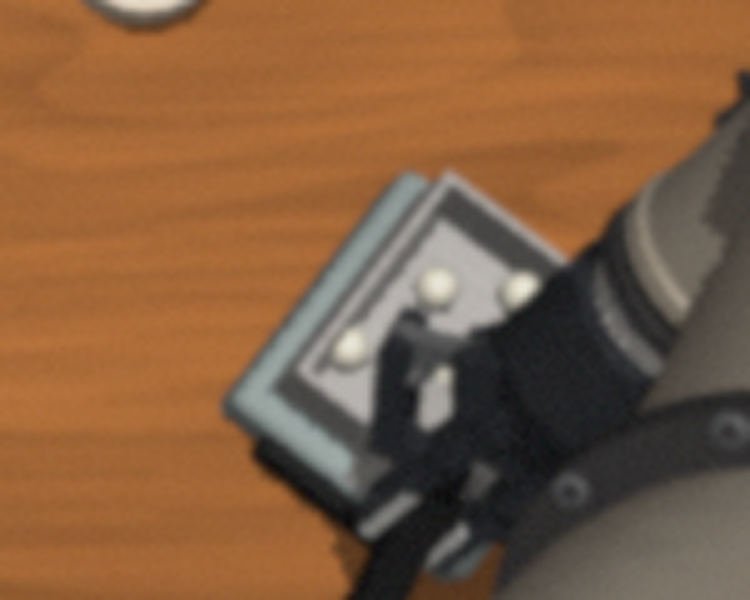

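Emit:
apply_moves(moves="1 0 -0.04 -0.075 0 0 0;1 0 -0.078 -0.147 0 0 0;1 0 -0.078 -0.147 0 0 0;1 0 -0.078 -0.147 0 0 0;1 0 -0.078 -0.147 0 0 0;1 0 0 0 0 0 0;1 0 0 0 0 0 0")

```text
t: 24.48
eef_pos: [0.4188, -0.2489, 0.2586]
tool_rot: [-0.217, 0.876, 0.417, -0.103]
contact_force: [-0.3, 0.4, -2.3]
gripper_width: 0.189
```

Run:
```python
from h import *
T=st()
p=imaging.read_camera("side");crop(p,"d4",200,230,170,130,4)
A=tool([.5062,.2188,.14],11.85);plan(T,A,30)
```

```text
t 24.48 pos [ 0.4188 -0.2489  0.2586] yaw -39.04 pitch -27.83 roll 0.07 F [-0.3  0.4 -2.3] w 0.189 q [ 0.03  0.48  0.62  1.69 -0.28  1.55  1.63]
n 30 rows: 0.134 0.001 0.039 -0.216 -0.104 -0.416  mm/row 16.7 deg/row 1.92
```

View pics/d4.png

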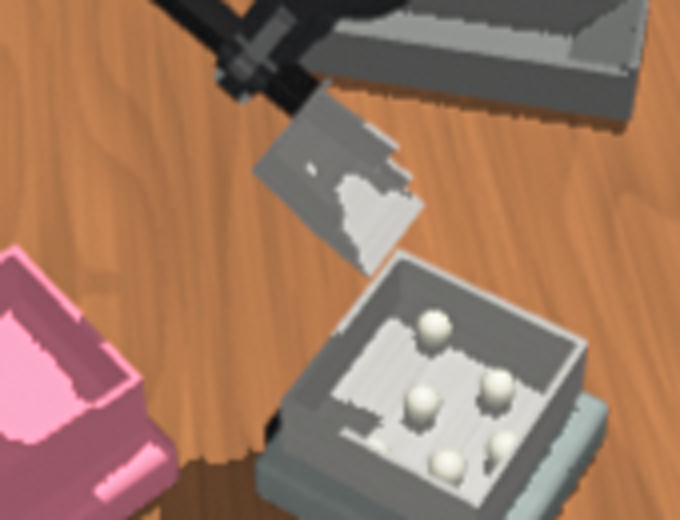

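Emit:
apply_moves(moves="1 0.134 0.001 0.039 -0.216 -0.104 -0.416;1 0.134 0.001 0.039 -0.216 -0.104 -0.416;1 0.134 0.001 0.039 -0.216 -0.104 -0.416;1 0.134 0.001 0.039 -0.216 -0.104 -0.416;1 0.134 0.001 0.039 -0.216 -0.104 -0.416;1 0.134 0.001 0.039 -0.216 -0.104 -0.416;1 0.134 0.001 0.039 -0.216 -0.104 -0.416;1 0.134 0.001 0.039 -0.216 -0.104 -0.416;1 0.134 0.001 0.039 -0.216 -0.104 -0.416;1 0.134 0.001 0.039 -0.216 -0.104 -0.416")

```text
t: 25.37
eef_pos: [0.488, -0.0998, 0.2183]
tool_rot: [-0.149, 0.815, 0.555, -0.071]
contact_force: [0.2, 0.7, -2.5]
gripper_width: 0.192
```

Emit:
apply_moves(moves="1 0.134 0.001 0.039 -0.216 -0.104 -0.416;1 0.134 0.001 0.039 -0.216 -0.104 -0.416;1 0.134 0.001 0.039 -0.216 -0.104 -0.416;1 0.134 0.001 0.039 -0.216 -0.104 -0.416;1 0.134 0.001 0.039 -0.216 -0.104 -0.416;1 0.134 0.001 0.039 -0.216 -0.104 -0.416;1 0.134 0.001 0.039 -0.216 -0.104 -0.416;1 0.134 0.001 0.039 -0.216 -0.104 -0.416;1 0.134 0.001 0.039 -0.216 -0.104 -0.416;1 0.134 0.001 0.039 -0.216 -0.104 -0.416")

```text
t: 26.2
eef_pos: [0.5179, 0.0603, 0.1814]
tool_rot: [-0.076, 0.732, 0.676, -0.036]
contact_force: [-0.3, 0.5, -1.8]
gripper_width: 0.187
```

Emit:
apply_moves(moves="1 0.134 0.001 0.039 -0.216 -0.104 -0.416;1 0.134 0.001 0.039 -0.216 -0.104 -0.416;1 0.134 0.001 0.039 -0.216 -0.104 -0.416;1 0.134 0.001 0.039 -0.216 -0.104 -0.416;1 0.134 0.001 0.039 -0.216 -0.104 -0.416;1 0.134 0.001 0.039 -0.216 -0.104 -0.416;1 0.134 0.001 0.039 -0.216 -0.104 -0.416;1 0.134 0.001 0.039 -0.216 -0.104 -0.416;1 0.134 0.001 0.039 -0.216 -0.104 -0.416;1 0.134 0.001 0.039 -0.216 -0.104 -0.416;1 0 0 0 0 0 0;1 0 0 0 0 0 0")

```text
t: 27.2
eef_pos: [0.5064, 0.2218, 0.1398]
tool_rot: [-0.002, 0.629, 0.778, -0.001]
contact_force: [1.2, -0.5, -2.6]
gripper_width: 0.189
```

Run:
```python
from h import *
T=st()
plan(T,tool([.5062,.2188,.05],11.85),6)
p=imaging.read_camera("side");crop(p,"e1",150,100,200,150,4)
p=imaging.read_camera("top");cv2.imwrite("pics/e1t.png",p["image"][:,:,::-1]); crop(p,"e1z",370,160,120,110,5)
```

```text
t 27.2 pos [0.5064 0.2218 0.1398] yaw 12.11 pitch -0.21 roll 0.07 F [ 1.2 -0.5 -2.6] w 0.189 q [-0.74  0.39  0.27  1.95 -0.14  0.82  1.39]
n 6 rows: -0.004 -0.001 0.125 -0.009 -0.003 0.011  mm/row 15.0 deg/row 0.06
```

View pics/e1.png

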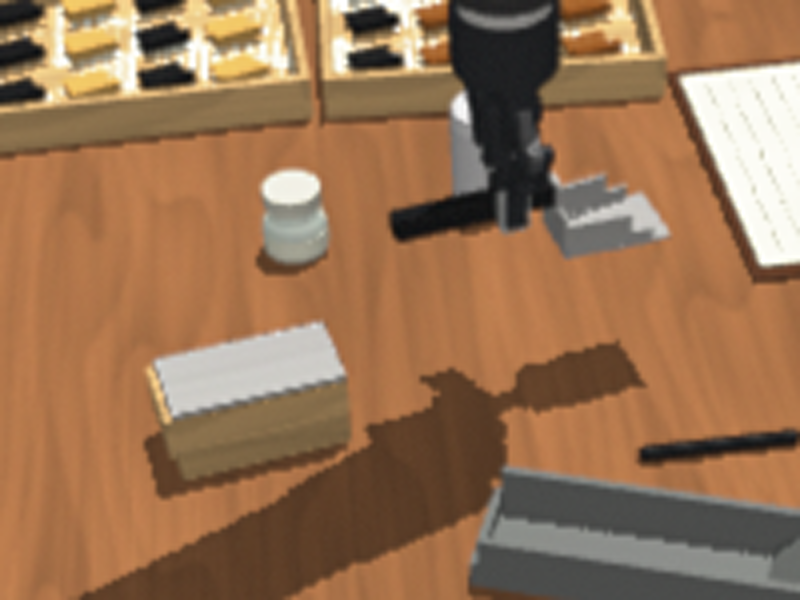

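View pics/e1z.png

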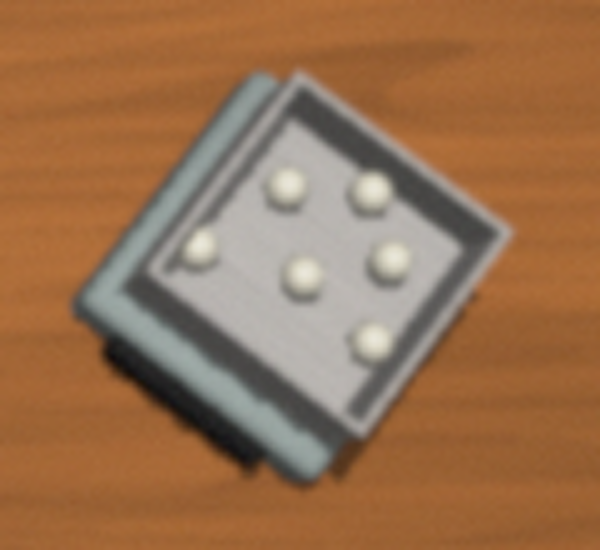

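Emit:
apply_moves(moves="1 0 0 0.08 -0.03 0 0;1 0 0 0.15 -0.02 0 0;1 0 0 0.15 0 0 0;1 0 0 0.15 0 0 0;1 0 0 0.15 0 0 0;1 0 0 0.12 0 0 0;1 0 0 0.08 0 0 0;1 0 0 0.035 0 0 0;1 0 0 0 0 0 0;1 0 0 0 0 0 0;1 0 0 0 0 0 0")

```text
t: 28.22
eef_pos: [0.5082, 0.2204, 0.0312]
tool_rot: [0.0, 0.63, 0.777, 0.001]
contact_force: [1.3, -0.3, -2.2]
gripper_width: 0.185
```

Emit:
apply_moves(moves="1 0 0 0.012 0 0 0;1 0 0 0 0 0 0;1 0 0 0.008 0 0 0;1 0 0 0 0 0 0;1 0 0 0 0 0 0")

```text
t: 28.63
eef_pos: [0.5075, 0.2203, 0.0281]
tool_rot: [-0.0, 0.63, 0.777, 0.001]
contact_force: [0.8, -0.5, -2.2]
gripper_width: 0.187
```

Emit:
apply_moves(moves="1 0 0 0.01 0 0 0;1 0 0 0 0 0 0;1 0 0 0 0 0 0")

```text
t: 28.88
eef_pos: [0.5076, 0.2203, 0.0269]
tool_rot: [-0.0, 0.63, 0.777, 0.001]
contact_force: [0.0, 0.1, 0.2]
gripper_width: 0.187
```

Emit:
apply_moves(moves="1 0 0 0.01 0 0 0;1 0 0 0 0 0 0;1 0 0 0 0 0 0")

```text
t: 29.13
eef_pos: [0.5074, 0.2204, 0.0266]
tool_rot: [-0.0, 0.63, 0.777, 0.001]
contact_force: [-4.2, -1.2, 11.7]
gripper_width: 0.187
```

Contact with the bench. Open and withdraw upward.

Emit:
apply_moves(moves="0.5 0 0 0 0 0 0;0 0 0 0 0 0 0;-0.6 0 0 0 0 0 0;-1 0 0 0 0 0 0;-1 0 0 0 0 0 0;-1 0 0 0 0 0 0;-1 0 0 -0.06 0 0 0;-1 0 0 -0.15 0 0 0;-1 0 0 -0.2 0 0 0;-1 0 0 -0.25 0 0 0;-1 0 0 -0.25 0 0 0;-1 0 0 -0.25 0 0 0")

```text
t: 30.13
eef_pos: [0.5072, 0.2198, 0.1665]
tool_rot: [-0.0, 0.63, 0.777, 0.0]
contact_force: [0.0, 0.9, 0.4]
gripper_width: 0.995
```

Emit:
apply_moves(moves="-1 0 -0.1 -0.2 0 0 0;-1 0 -0.2 -0.1 0 0 0;-1 0 -0.2 0 0 0 0;-1 0 -0.1 0 0 0 0;-1 0 0 0 0 0 0;-1 0 0 0 0 0 0")

```text
t: 30.63
eef_pos: [0.4368, 0.2052, 0.2009]
tool_rot: [-0.0, 0.63, 0.777, 0.001]
contact_force: [0.3, -0.3, -0.1]
gripper_width: 0.999
```

Run:
```python
from h import *
T=st()
p=imaging.read_camera("side");cv2.imwrite("pics/f1.png",cv2.resize(p["image"][:,:,::-1],(800,600)))
crop(p,"f1z",200,130,150,110,5)
p=imaging.read_camera("top");cv2.imwrite("pics/f1t.png",cv2.resize(p["image"][:,:,::-1],(800,600)))
```

```text
t 30.63 pos [0.4368 0.2052 0.2009] yaw 11.94 pitch 0.05 roll 0.07 F [ 0.3 -0.3 -0.1] w 0.999 q [-0.82  0.19  0.29  2.05 -0.07  0.9   1.29]
```

View pics/f1.png

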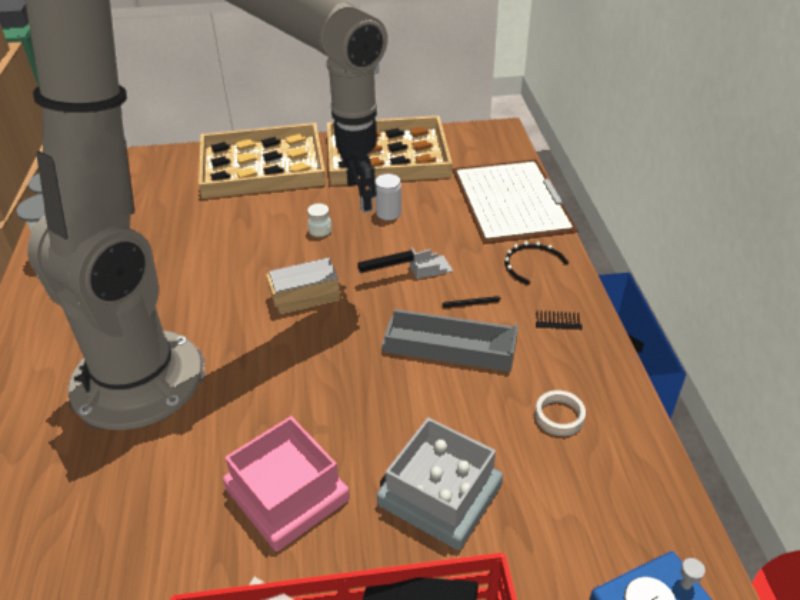

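View pics/f1z.png

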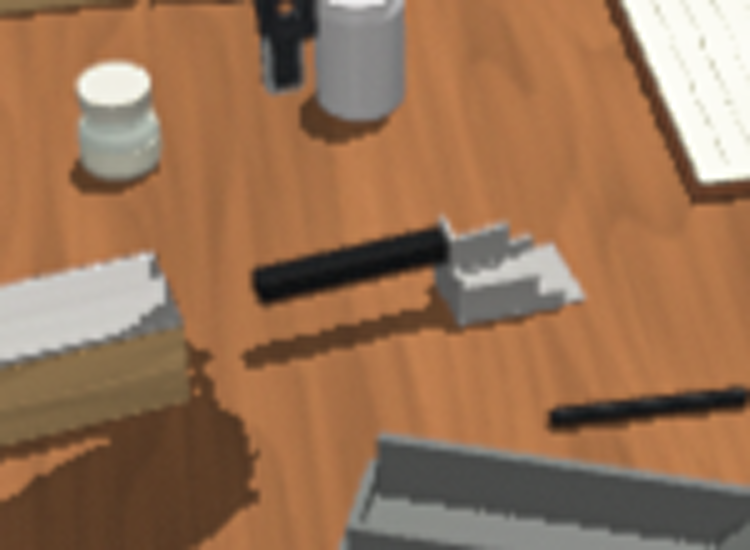

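View pics/f1t.png

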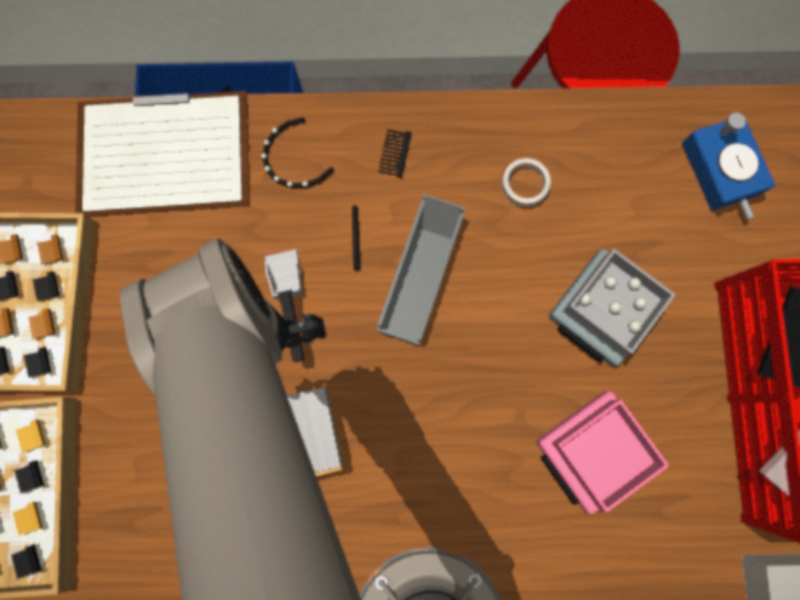

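```bash
python3 -c "
from station import bot
print(bot.hand_in())"
```

```text
the job is handed in; nothing more can be done
None
```

The job is done and handed in at about 31 s of the 67 s allowed; `bot.hand_in()` gives no verdict. I drew the scoop out of its dock by the pan, laid it flat, let go, and took it again by the handle. One pass through the tray caught all six beads; I tipped them into the grey scale's pan, then laid the scoop flat on the bench and let go.

**Last checks:** The final top picture shows all six beads in the scale's pan and an empty tray. The scoop lies flat with the open gripper clear above it. The pen, tape, jar and can look to be where they started, judged by eye and not measured again. The wrist force read at the end of each move call never passed about 15 N.

**What disagreed:**
- In the side view I could make out only five beads for certain, because the pan's near wall hid the sixth. The top view settled it.
- Before scooping, my estimate of how high the scoop sat in the grip was about 2 mm off. I corrected it when the scoop touched the tray floor.

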